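File the reference-chip case in the lever arch file

TASK

File the slim chip case that has the punched filing strip in the open lever arch file: lift the lever to spring the arches open, lower the case over the two posts until it rests flat on the sheets, with its box over the sheets, then press the lever down fully home so that the arches close again. Feel your way: do not drop the case down the posts, ram it or strain the lever, leave the other things where they are, and let go of everything at the end.

Things in the scene. Friction and masses are not known exactly. Their poses are not given: they have to be found in the camera images.
- file: Open A5 lever arch file, grey board covers 244 x 195 x 3 mm; does not slide. Origin on the bench midway between its two posts; x along the posts away from the reader, y left to spine and front cover. The back cover is bowed: it lifts the whole steel mechanism (plate, posts, arches, lever) by 0 to 10 mm (the 'bow'), different each time and not measured.
- post_near (a point): Point on the bench under the fixed upright steel post nearer the reader (file x -40 mm, y 0). Post 4.4 mm thick, rounded tip 56 mm + bow above the bench. Sheets on the posts cover file y +12 to -134, x +-104 mm; their top is 6 to 24 mm + bow above the bench, not measured, and gives 1 mm under 8 N.
- post_far (a point): Point on the bench under the other post (file x +40 mm), alike, 80 mm from the first.
- lever_pivot (a point): Point on the bench under the pivot of the steel lever, at file (-52, 38) mm; the pivot is 14 mm + bow above the bench, its axis parallel to file y.
- lever_end (a point): Point on the bench under the lever's end as it lies home, file (-118, 38) mm. The end is a rolled bar 10 mm thick, 22 mm long, parallel to file y, its centre then 31 mm + bow up, 68.2 mm from the pivot; a strip 16 mm wide joins them, sloping 0.252 rad at home. Open, it has swung up and away from the reader to 1.35 rad above level. 14 mm either side of the end are clear.
- lever (a joint): Lever angle, rad: 0 home (down), 1.1 open. Sprung toggle, dead centre at 0.07: some 3 N up at the end lifts it over, then it springs open by itself; closing takes up to 11 N at the end, most at first, little near home. Left above 0.025 it is not home and may spring open again. At home it meets a firm stop; over 15 N down on the end strains it (so does forcing it above 1.2).
- arches (a joint): Angle in rad of the two steel arches (one bent wire, linked to the lever): 0 closed on the post tips, 0.95 open, when they lean back over the spine (file y 28 to 62 mm, up to 65 mm + bow high) and leave the posts free.
- case: Chip case with filing strip, grey plastic, 55 to 115 g: flat box 104 x 46 x 14 mm, five amber chips in its lid; along one long side, at the bottom, a strip 24 mm wide, 4 mm thick with two holes. Origin on its underside midway between the holes; x along the holes, y to the strip's free edge (+12 mm); box y -10 to -56, x +-52 mm. Starts flat on the bench, within 0.65 rad of its filed heading.
- case_center (a point): Centre of that case's box (case y -33 mm, 7 mm above its underside); the box is 46 mm wide across y, to be gripped there from above. Beside it the strip's top is 4 mm above the underside. Over 20 N between case and posts or sheets damages it; let go more than 3 mm above the sheets it drops too hard (over 0.25 m/s).
- hole_near (a point): Hole of the strip that goes over post_near, 6 mm wide, through; the point is on the underside at case x -40 mm, y 0.
- hole_far (a point): The other hole, for post_far, at case x +40 mm.
- plain_case: A similar chip case 104 x 46 x 14 mm without a strip; stays where it is (as do all things below, each may shift at most 30 mm). Origin 33 mm beside the middle of its underside.
- vial_rack: White rack 115 x 205 mm full of crimped vials, 54 mm high. Origin under its middle.
- vial: One crimped vial, 22 mm wide, 46 mm high, standing. Origin under it.
- solvent_bottle: Amber bottle 76 mm wide, 170 mm high. Origin under it.
- beaker: Glass beaker 64 mm wide, 75 mm high. Origin under it.
- marker: Marker pen 127 mm long, lying on the front cover. Origin under its middle.
- crimper: Crimping pliers 240 mm long, 24 mm high, lying. Origin on the bench at the joint's root.
Things that resemble listed ones, but are neither listed nor needed, are in the scene too. What is shaped like the case but black or green is not meant.

How it is judged:
On the way, in this order (a step that is already met when the one before it is completed fails the run):
1. the lever is lifted and the arches stand open (value of joint arches above 0.75 rad and value of joint lever above 0.85 rad), for 0.2 s.
2. the case is down over both posts, flat on the sheets (horizontal distance between hole_near and post_near below 0.004 m and horizontal distance between hole_far and post_far below 0.004 m and height (world z) of each of hole_near, hole_far below 0.0365 m and angle between case_center's own z axis and vertical below 0.06 rad and contact force between case and file above 0.2 N), for 0.2 s.
At the end, for the whole second after the job is handed in: Lever within 0.025 rad of home and arches within 0.025 rad of closed; both holes of the case within 4 mm of their posts, the case lying flat (within 0.06 rad) and at rest on the sheets, its underside at most 36.5 mm up (all of step 2 and value of joint each of lever, arches below 0.025 rad and linear speed of case below 0.02 m/s); the robot touches nothing.
It fails at once if the lever is strained past its stop (value of joint lever below -0.016 rad or value of joint lever above 1.2 rad).
It fails at once if the case is pressed or rammed on the posts or the sheets with over 20 N (contact force between case and file above 20 N).
It fails at once if the case is let drop down the posts (horizontal distance between hole_near and post_near below 0.01 m and horizontal distance between hole_far and post_far below 0.01 m and height (world z) of hole_near below 0.05 m and linear speed of case above 0.25 m/s).
It fails at once if another thing is shifted by over 30 mm (distance of any of plain_case, vial_rack, vial, solvent_bottle, beaker, marker, crimper from where it was at the start of the episode above 0.03 m).
It also fails if it takes over 72 s, if anything falls off the work surface, if the arm or the gripper's body presses on something with over 40 N, if the wrist force passes 120 N, or if a joint passes its speed limit or range.

ROBOT

A 7-joint arm with a two-finger parallel gripper is mounted at the origin on the work surface. World frame = base frame: x ahead of the robot, y to its left, z up, the work surface at z = 0. Lengths are in m, angles in rad, forces in N, time in s.
With the tool pointing down it reaches from about 0.425 to 0.875 m from the base axis. Payload 8.4 kg.
Tool frame: the origin (TCP) lies between the finger pads; the fingertips stand 17 mm ahead of it and the grasp point (between the pads) lies 2 mm behind it; z points along the fingers, y is the direction in which the jaws open and shut (so a half turn about z gives the same grasp; the last joint's range is limited). The gripper opens to 87 mm and grips with 3 to 60 N. Pads are 19 mm wide; open, the fingers measure 117 mm over their backs; the gripper's body (75 mm by 190 mm) begins 51 mm behind the grasp point.
Start: joints at [1.034, 0.333, 0.04, 1.465, -0.013, 1.343, -0.059], TCP at [0.276, -0.589, 0.211] pointing down, gripper open.
Joint ranges: [-2.58, 2.58], [-0.38, 2.09], [-1.3, 1.39], [0.25, 2.4], [-1.5, 4.64], [0.08, 2.09], [-2.65, 2.65]. Speed limits (rad/s): [2.22, 2.22, 2.79, 2.79, 3.14, 3.14, 3.14].

INTERFACE

Orientations are given as a unit quaternion [x, y, z, w].
In Python, from bench import status, vision, order gives the robot as it stands.
- The arm moves only by the tool play_rows, never from a script. Its argument "rows" is a list that holds one entry, the list of rows, each a list of 7 numbers: the shift along the tool's x, y, z in mm, then the turn, a rotation vector about the tool's x, y, z in rad, then the finger opening in mm, from 0 to 87. In form: [[[x, y, z, rx, ry, rz, gripper], ...]]. A call has 1 to 12 rows; each row shifts and turns the commanded pose from where the row before left it, along the tool's axes as they then stand; what a row does not reach is not made up. A row lasts 1/8 s, in which the tool goes at most 62.5 mm and 10.7 degrees, less where a joint would pass 70% of its speed; a pose out of reach is approached as far as the arm can. A call with a gripper value outside its range is refused whole. The fingers move at their own pace and stop on an object; "force" is the grip in N (left out, the last holds). Time passes only in rows, so rows that do not move let the fingers close. It gives the time, the measured TCP pose, the force and the opening at its end, in the units of the state.
- status.state(): the state, without advancing time (a new reading comes with each control period).
- vision.read_camera(name): name is "side" or "top"; returns the picture (400x640x3 uint8, red, green, blue); there is no depth.
- vision.camera_info(name): a dict with "mtx" (3x3 intrinsics, pixels), "cam_to_world" (4x4, takes a point from camera to world coordinates). Camera axes: x right, y up, looking along -z (the intrinsics and any distortion apply to the point x, -y, -z); pixel columns grow to the right and rows downward; lengths in m; the calibration is good to about 2 mm. A picture is of the moment at which its call begins. camera_info takes no time and is no camera call.
- order.job_done(): hands the job in, once; it reports no verdict.
The state is a dict: "t": time; "joint_positions": joint angles; "joint_velocities": joint speeds; "effort": joint torques, N m; "tcp_pos": TCP position; "orientation": TCP orientation; "ft_force": force on the tool from outside, world axes, zero at the start; "ft_torque": the same for the moment, N m; "grip_width": opening from 0.0 (shut) to 1.0 (fully open).
Only numpy, scipy, OpenCV 4.12 (cv2) and the standard library are available. Lean on these libraries where they do the work, as an engineer would, in place of code of your own. Each camera call takes 0.05 s, during which the arm holds its last target.

## Working session

There is one attempt and no reset: what is moved stays moved. The work goes in short steps, Python scripts to look and compute and a tool call to move; the robot and the scene stay as the last step left them, time stands still between calls to the robot, and variables do not carry over. Pictures are saved under pics/ and viewed, and the job is handed in when it is done.

Besides the shell and the picture viewer there is one more tool, called after ">>>" by a JSON object that holds its "op" and its "data". play_rows: Moves the arm, as the interface text tells. Its arguments: {"type":"object","properties":{"rows":{"type":"array","items":{"type":"array","items":{"type":"array","items":{"type":"number"}}}},"force":{"type":"number"}},"required":["rows"]}

```bash
ls; mkdir -p pics
cat > h.py <<'E'
import numpy as np, cv2
from bench import status, vision, order
def snap(n,f):
    im=vision.read_camera(n); cv2.imwrite(f'pics/{f}.png',cv2.cvtColor(im,cv2.COLOR_RGB2BGR)); return im
E
python3 - <<'E'
from h import *
for n in('side','top'):
    snap(n,n+'0'); print(n,vision.camera_info(n))
print(status.state())
E
```

```text
pics
side {'mtx': array([[453.17722738,   0.        , 320.63558934],
       [  0.        , 453.17722738, 211.88003938],
       [  0.        ,   0.        ,   1.        ]]), 'cam_to_world': array([[-0.96555809,  0.15447511, -0.20936815,  0.10634083],
       [-0.26012997, -0.5561968 ,  0.78928925,  1.25960789],
       [ 0.00547565,  0.81656755,  0.57722393,  0.95105   ],
       [ 0.        ,  0.        ,  0.        ,  1.        ]])}
top {'mtx': array([[477.91804598,   0.        , 316.35851786],
       [  0.        , 477.91804598, 203.27984217],
       [  0.        ,   0.        ,   1.        ]]), 'cam_to_world': array([[-1.29529321e-03,  9.86481093e-01, -1.63869995e-01,
         1.92313874e-01],
       [-9.99960685e-01, -2.71522545e-03, -8.44130304e-03,
         3.80534621e-03],
       [-8.77212983e-03,  1.63852618e-01,  9.86445827e-01,
         1.46469067e+00],
       [ 0.00000000e+00,  0.00000000e+00,  0.00000000e+00,
         1.00000000e+00]])}
{'t': 0.1, 'joint_positions': array([ 1.03378923,  0.33384121,  0.03987623,  1.46616875, -0.0134013 ,
        1.34322955, -0.0584669 ]), 'joint_velocities': array([ 1.15028838e-04, -1.56192850e-03, -8.79908414e-05, -9.50281160e-04,
       -1.24270959e-03,  2.25061889e-04,  1.64163387e-03]), 'effort': array([ 4.28000232e-03, -6.57814407e+01,  1.33970238e+00, -4.04708290e+01,
       -5.98220411e-02,  4.09953506e-02,  1.07635485e-04]), 'tcp_pos': array([ 0.27537302, -0.58833499,  0.2099545 ]), 'orientation': array([ 9.76134320e-01,  2.17166554e-01, -1.94710989e-04, -6.62422219e-04]), 'ft_force': array([ 0.36753441, -0.42898332,  0.49443405]), 'ft_torque': array([ 0.00193634, -0.04034397, -0.00420963]), 'grip_width': 1.0020817948518133}
```

View pics/top0.png

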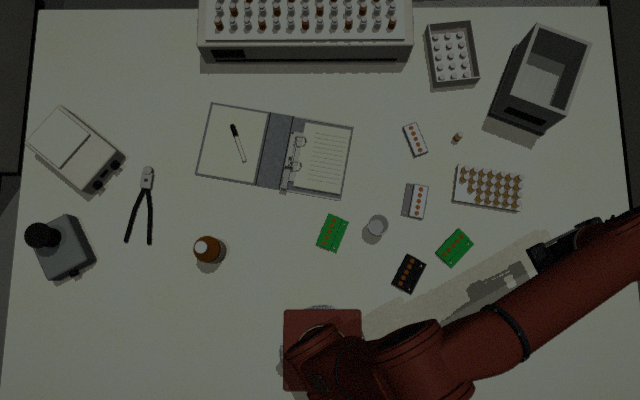

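View pics/side0.png

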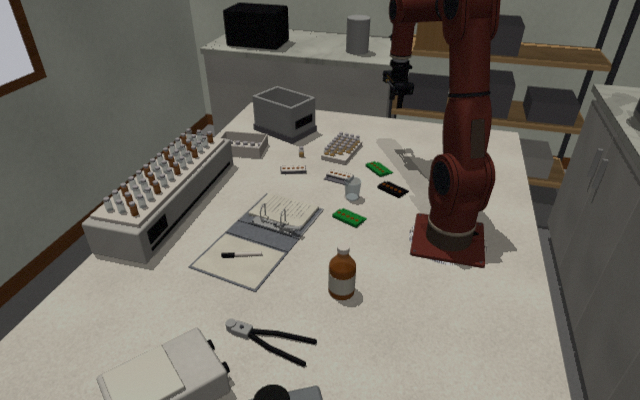

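The top view shows the file around (275,150), the case with the strip at (416,201), and the plain case at (415,139). I'll zoom in on these.

Run:
```python
import cv2
a=cv2.imread('pics/top0.png'); 
cv2.imwrite('pics/z1.png',cv2.resize(a[90:210,260:360],None,fx=5,fy=5,interpolation=cv2.INTER_CUBIC)*1)
cv2.imwrite('pics/z2.png',cv2.resize(a[170:230,380:450],None,fx=10,fy=10,interpolation=cv2.INTER_CUBIC))
b=cv2.imread('pics/side0.png')
cv2.imwrite('pics/z3.png',cv2.resize(b[180:280,220:340],None,fx=6,fy=6,interpolation=cv2.INTER_CUBIC))
```

```text
(no output)
```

View pics/z1.png

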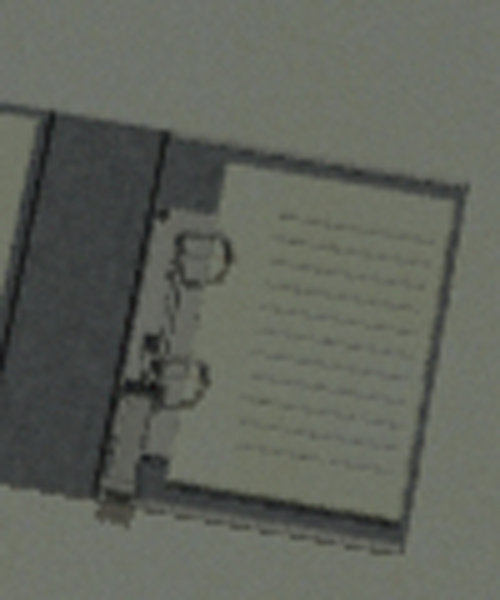

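View pics/z2.png

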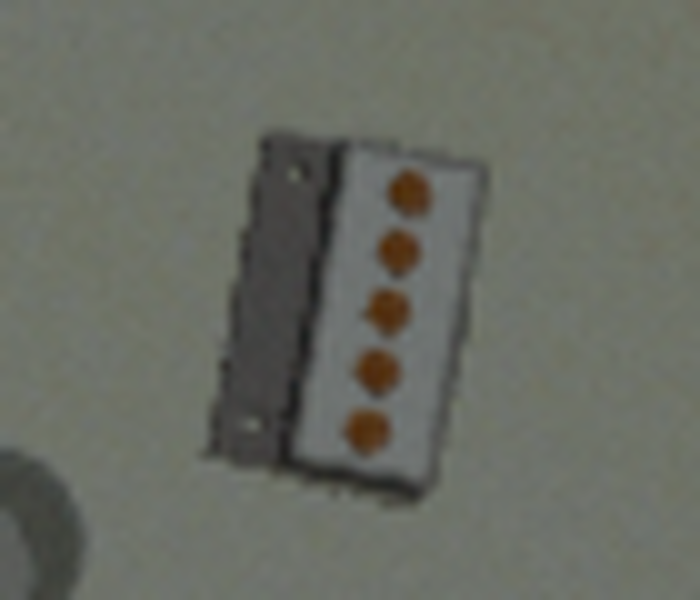

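View pics/z3.png

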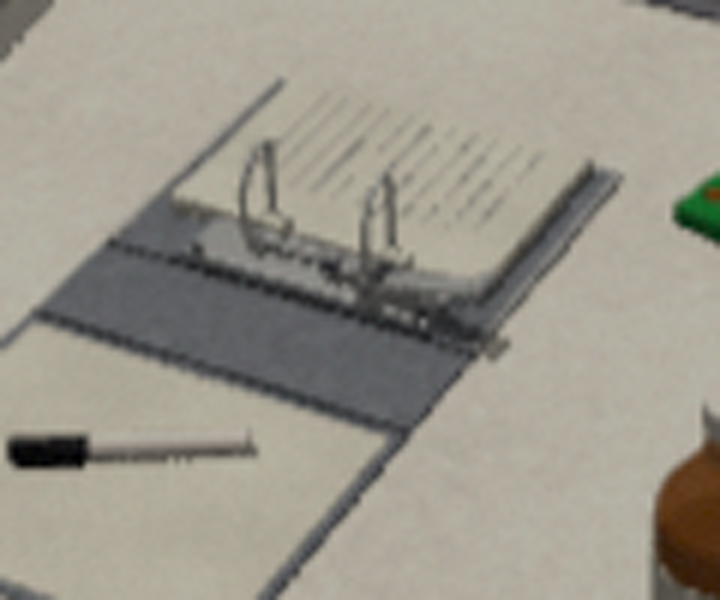

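```bash
cat >> h.py <<'E'
def avg(n,f,k=6):
    im=np.mean([vision.read_camera(n).astype(float) for _ in range(k)],0); np.save(f'pics/{f}.npy',im); return im
def proj(n,P):
    c=vision.camera_info(n);T=c['cam_to_world'];K=c['mtx'];P=np.atleast_2d(P)
    q=(P-T[:3,3])@T[:3,:3]; q=q*[1,-1,-1]; q=q@K.T; return q[:,:2]/q[:,2:]
def ray(n,uv,z):
    c=vision.camera_info(n);T=c['cam_to_world'];K=c['mtx'];uv=np.atleast_2d(uv)
    d=np.c_[uv,np.ones(len(uv))]@np.linalg.inv(K).T*[1,-1,-1]; d=d@T[:3,:3].T
    return T[:3,3]+d*((z-T[2,3])/d[:,2])[:,None]
def zoom(im,r0,r1,c0,c1,s,f,gain=1.0,draw=[]):
    z=cv2.resize(np.clip(im[r0:r1,c0:c1]*gain,0,255).astype(np.uint8)[:,:,::-1],None,fx=s,fy=s,interpolation=cv2.INTER_CUBIC)
    for pts,col in draw:
        p=((np.asarray(pts)-[c0,r0]+.5)*s-.5)
        cv2.polylines(z,[np.round(p*16).astype(np.int32)],False,col,1,cv2.LINE_AA,4)
    cv2.imwrite(f'pics/{f}.png',z)
E
python3 - <<'E'
from h import *
t=avg('top','avt');s=avg('side','avs')
zoom(t,98,203,272,358,7,'t1',2.0)
zoom(s,185,255,235,330,8,'s1',1.3)
zoom(t,178,228,395,440,12,'t2',2)
zoom(s,160,195,315,365,14,'s2',1.3)
print(status.state()['t'])
E
```

```text
0.7
```

View pics/t1.png

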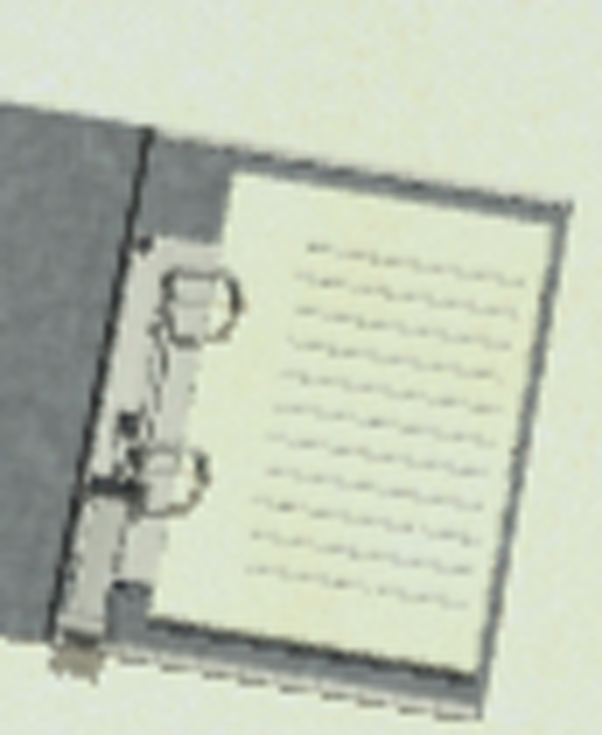

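View pics/s1.png

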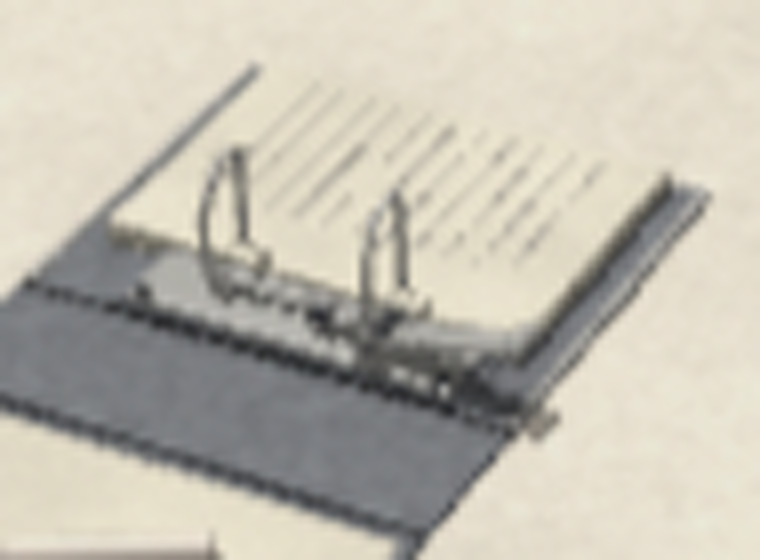

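View pics/t2.png

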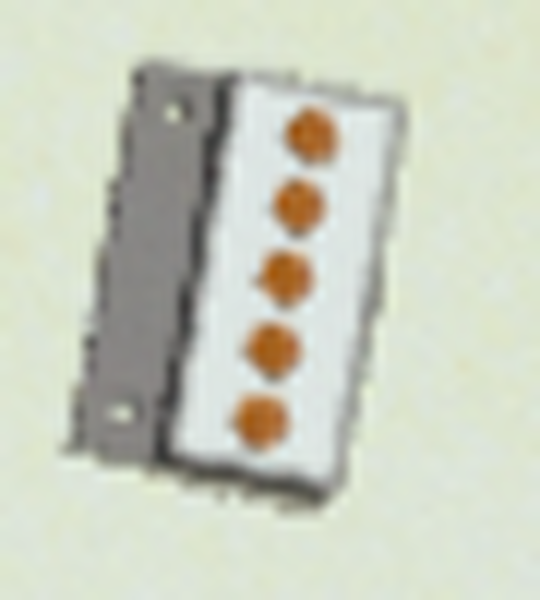

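View pics/s2.png

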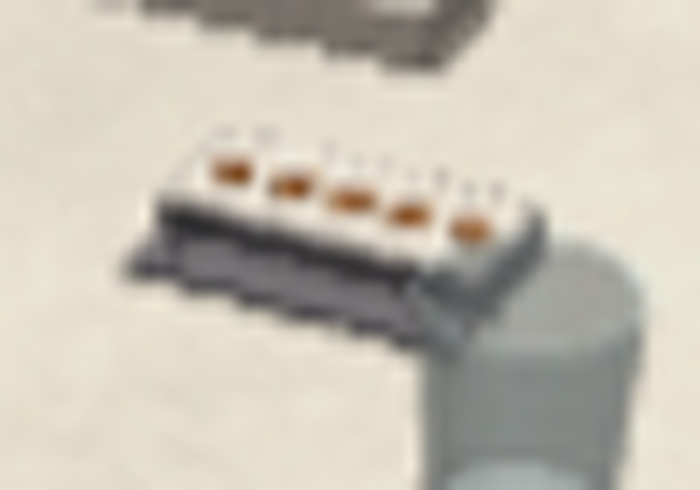

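```bash
cat > fit.py <<'E'
from h import *
from scipy.optimize import least_squares
t=lambda u,v:(272+(u+.5)/7-.5,98+(v+.5)/7-.5)
s=lambda u,v:(235+(u+.5)/8-.5,185+(v+.5)/8-.5)
obs=[('top',t(569,205),'cf'),('top',t(478,715),'cn'),('top',t(550,222),'sfr'),('top',t(232,172),'sfl'),('top',t(475,668),'snr'),('top',t(150,614),'snl'),('top',t(78,660),'lev'),
('side',s(110,218),'sfl'),('side',s(670,180),'snr'),('side',s(520,338),'snl'),('side',s(540,422),'lev'),('side',s(240,150),'pf'),('side',s(400,193),'pn'),('side',s(258,68),'cf'),('side',s(710,195),'cn')]
def pts(p):
    x,y,a,b,zs,yc=p[:6]
    L=dict(cf=(122,yc,3),cn=(-122,yc,3),sfr=(104,-134,zs),sfl=(104,12,zs),snr=(-104,-134,zs),snl=(-104,12,zs),lev=(-118,38,31+b),pf=(40,0,56+b),pn=(-40,0,56+b))
    c,d=np.cos(a),np.sin(a)
    return {k:np.array([x+c*v[0]-d*v[1],y+d*v[0]+c*v[1],v[2]])/1000 for k,v in L.items()}
def res(p,o=obs):
    P=pts(p); r=np.array([proj(n,P[k])[0]-uv for n,uv,k in o])
    # side-camera offset nuisance (calib)
    off=np.array([p[6:8] if n=='side' else (0,0) for n,_,_ in o]); return np.r_[(r+off).ravel(),np.array(p[6:8])/0.7,(p[3]-5)/10]
if __name__=='__main__':
    r=least_squares(res,[600,50,-.15,5,15,-138,0,0],loss='soft_l1',x_scale=[10,10,.1,5,5,5,1,1])
    print(r.x.round(3)); 
    for o,e in zip(obs,res(r.x)[:-3].reshape(-1,2)): print(o[0],o[2],e.round(2))
    np.save('file.npy',r.x)
E
python3 fit.py
```

```text
[ 5.88695e+02  5.92620e+01 -1.76000e-01  6.99000e+00  1.72320e+01
 -1.40114e+02 -7.00000e-03 -8.60000e-02]
top cf [-0.04 -0.85]
top cn [0.21 0.68]
top sfr [0.13 0.35]
top sfl [-0.05 -0.12]
top snr [-0.16  0.6 ]
top snl [-0.33  0.3 ]
top lev [ 0.34 -4.64]
side sfl [-0.06  0.17]
side snr [ 0.26 -1.69]
side snl [0.62 0.43]
side lev [-1.85 -9.67]
side pf [0.08 0.72]
side pn [0.29 1.06]
side cf [-0.69  0.16]
side cn [ 0.42 -0.  ]
```

```bash
cat > ov.py <<'E'
from fit import *
p=np.load('file.npy')
from scipy.optimize import least_squares
f=lambda X:np.r_[proj('top',X)[0]-t(78,660),proj('side',X)[0]-s(540,422)]
r=least_squares(f,[.5,.1,.02]);print('brown',r.x*1000,r.fun)
x,y,a,b,zs,yc=p[:6]
def W(l):
    l=np.array(l,float);c,d=np.cos(a),np.sin(a)
    return np.c_[x+c*l[:,0]-d*l[:,1],y+d*l[:,0]+c*l[:,1],l[:,2]]/1000
lines=[([(-52,30,14+b),(-118,30,31+b),(-118,46,31+b),(-52,46,14+b),(-52,30,14+b)],(0,0,255)),
([(-118,27,31+b),(-118,49,31+b)],(0,0,255)),
([(40,0,3),(40,0,56+b)],(255,0,0)),([(-40,0,3),(-40,0,56+b)],(255,0,0)),
([(104,12,zs),(104,-134,zs),(-104,-134,zs),(-104,12,zs),(104,12,zs)],(0,160,0)),
([(122,yc,3),(-122,yc,3),(-122,yc+195,3),(122,yc+195,3),(122,yc,3)],(200,0,200))]
for n,im,a_ in(('top','avt',(98,203,272,358,7)),('side','avs',(185,255,235,330,8))):
    zoom(np.load(f'pics/{im}.npy'),*a_,'ov'+n,1.6,[(proj(n,W(l)),c) for l,c in lines])
print(W([(0,0,0),(-118,38,38),(-52,38,21)]).round(4))
E
python3 ov.py
```

```text
brown [471.99550883 121.21061023   1.70855029] [-0.01248986 -0.08229972  0.08737132  0.02055548]
[[0.5887 0.0593 0.    ]
 [0.4792 0.1174 0.038 ]
 [0.5442 0.1058 0.021 ]]
```

View pics/ovtop.png

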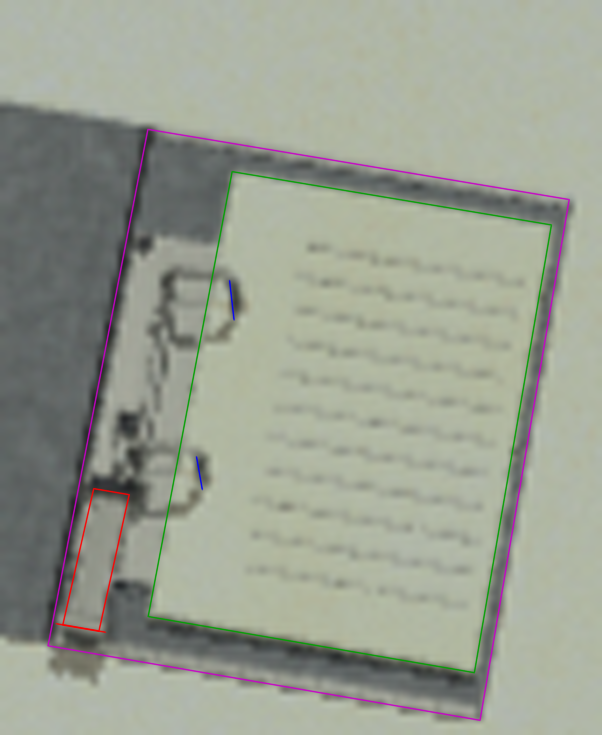

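View pics/ovside.png

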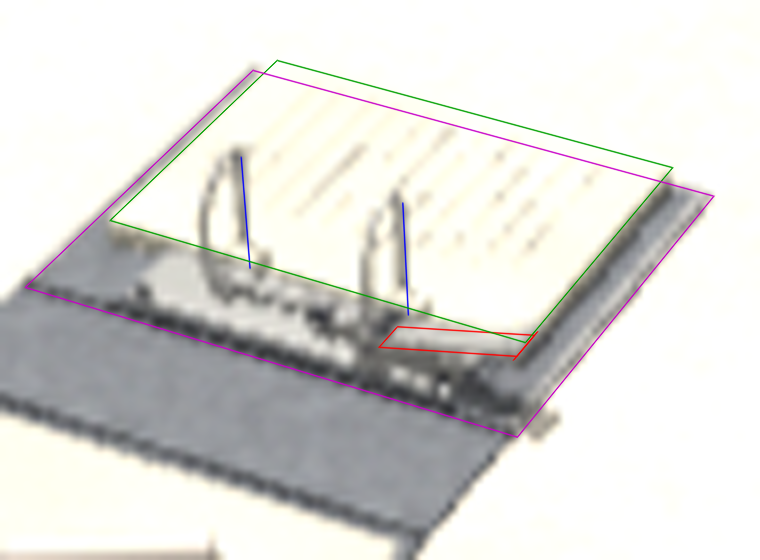

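Run:
```python
from h import *
zoom(np.load('pics/avt.npy'),163,198,276,300,20,'zl1',1.8)
zoom(np.load('pics/avs.npy'),218,242,272,307,20,'zl2',1.2)
```

```text
(no output)
```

View pics/zl1.png

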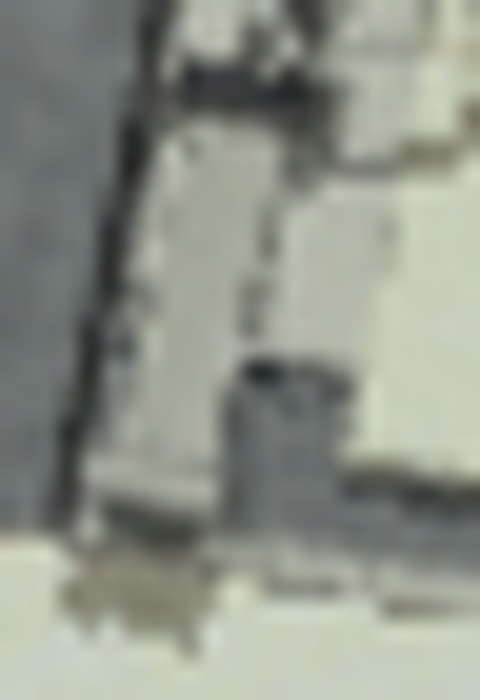

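View pics/zl2.png

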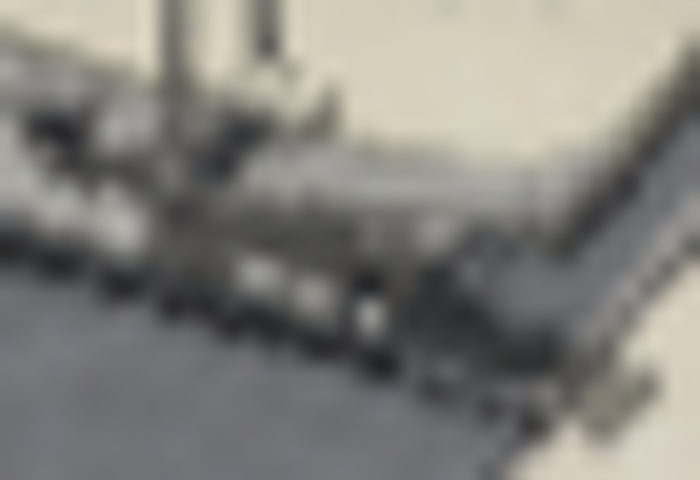

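```bash
cat >> h.py <<'E'
from scipy.spatial.transform import Rotation as Ro
def togo(target,yaw):
    """tool-frame shift (mm) and tool-frame rotvec to a pointing-down pose whose tool x has world yaw; shift expressed in target frame and in current frame"""
    s=status.state(); R=Ro.from_quat(s['orientation']); Rt=Ro.from_euler('z',yaw)*Ro.from_quat([1,0,0,0])
    d=(np.array(target)-s['tcp_pos'])*1000
    print('t',round(s['t'],2),'tcp',(s['tcp_pos']*1000).round(1),'F',s['ft_force'].round(2),'w',round(s['grip_width']*87,1))
    print('turn',(R.inv()*Rt).as_rotvec().round(4),'shift cur',R.inv().apply(d).round(1),'shift after turn',Rt.inv().apply(d).round(1))
E
python3 - <<'E'
from fit import *
obs2=[o for o in obs if o[2]!='lev']+[('top',(283.3,187.6),'lev')]
for lossb in(5,):
    r=least_squares(lambda p:res(p,obs2),[600,50,-.15,5,15,-138,0,0],loss='soft_l1',x_scale=[10,10,.1,5,5,5,1,1])
    print(r.x.round(3))
    for o,e in zip(obs2,res(r.x,obs2)[:-3].reshape(-1,2)): print(o[0],o[2],e.round(2))
np.save('file.npy',r.x)
P=pts(r.x);print(P)
# case
im=np.load('pics/avt.npy')
sub=im[178:228,395:440]; m=((sub[:,:,0]-sub[:,:,2])>35).astype(np.uint8)
n,l,st,ce=cv2.connectedComponentsWithStats(m); w=np.clip(sub[:,:,0]-sub[:,:,2]-15,0,None)
cs=[]
for i in range(1,n):
    if st[i,4]<4: continue
    mm=cv2.dilate((l==i).astype(np.uint8),np.ones((3,3)))>0; yy,xx=np.nonzero(mm); ww=w[mm]; cs.append(((xx*ww).sum()/ww.sum()+395,(yy*ww).sum()/ww.sum()+178))
cs=np.array(cs);print(cs)
C=ray('top',cs,.014);print((C*1000).round(1))
H=ray('top',[(395+172.5/12-.5,178+112.5/12-.5),(395+120.5/12-.5,178+412.5/12-.5)],.003);print((H*1000).round(1),np.linalg.norm(H[0]-H[1]))
ss=np.load('pics/avs.npy')[160:195,315:365]; 
m=((ss[:,:,0]-ss[:,:,2])>60).astype(np.uint8);n,l,st,ce=cv2.connectedComponentsWithStats(m);w=np.clip(ss[:,:,0]-ss[:,:,2]-45,0,None)
c2=[]
for i in range(1,n):
    if st[i,4]<3: continue
    mm=cv2.dilate((l==i).astype(np.uint8),np.ones((3,3)))>0; yy,xx=np.nonzero(mm); ww=w[mm]; c2.append(((xx*ww).sum()/ww.sum()+315,(yy*ww).sum()/ww.sum()+160))
print(len(c2),(ray('side',c2,.014)*1000).round(1))
togo([.4792,.1174,.24],r.x[2])
E
```

```text
[ 5.89328e+02  5.87780e+01 -1.78000e-01  9.37400e+00  1.63620e+01
 -1.39752e+02 -2.40000e-02 -1.12000e-01]
top cf [ 0.05 -0.98]
top cn [0.18 0.52]
top sfr [0.31 0.31]
top sfl [ 0.16 -0.22]
top snr [-0.08  0.51]
top snl [-0.21  0.14]
side sfl [-0.15  0.21]
side snr [ 0.15 -1.58]
side snl [0.44 0.52]
side pf [-0.09  0.02]
side pn [0.1  0.36]
side cf [-0.79  0.08]
side cn [ 0.26 -0.03]
top lev [-0.21 -0.78]
{'cf': array([ 0.68464589, -0.10037404,  0.003     ]), 'cn': array([ 0.44450386, -0.0571559 ,  0.003     ]), 'sfr': array([ 0.66794934, -0.0915246 ,  0.01636229]), 'sfl': array([0.69380937, 0.05216694, 0.01636229]), 'snr': array([ 0.4632381 , -0.0546829 ,  0.01636229]), 'snl': array([0.48909814, 0.08900864, 0.01636229]), 'lev': array([0.47992471, 0.11707727, 0.04037419]), 'pf': array([0.62869582, 0.05169259, 0.06537419]), 'pn': array([0.54996073, 0.06586247, 0.06537419])}
[[420.48974275 188.70954087]
 [419.36895425 194.59281046]
 [418.30978422 200.5205439 ]
 [417.2699817  206.52226968]
 [416.24835428 212.47576302]]
[[ 478.  -305.3   14. ]
 [ 459.6 -301.2   14. ]
 [ 441.  -297.2   14. ]
 [ 422.4 -293.4   14. ]
 [ 403.9 -289.6   14. ]]
[[ 486.1 -271.8    3. ]
 [ 407.5 -255.8    3. ]] 0.08021243073075153Traceback (most recent call last):
  File "<stdin>", line 26, in <module>
  File "h.py", line 12, in ray
    d=np.c_[uv,np.ones(len(uv))]@np.linalg.inv(K).T*[1,-1,-1]; d=d@T[:3,:3].T
      ~~~~~~~~~~~~~~~~~~~~~~~~~~^~~~~~~~~~~~~~~~~~~
ValueError: matmul: Input operand 1 has a mismatch in its core dimension 0, with gufunc signature (n?,k),(k,m?)->(n?,m?) (size 3 is different from 1)
```

Run:
```python
from h import *
togo([.4795,.1172,.20],-.178)
```

```text
t 0.7 tcp [ 275.6 -588.7  210.8] F [ 0.6   0.11 -0.03] w 86.6
turn [ 0.     -0.      0.6158] shift cur [ 484.  -552.9   10.8] shift after turn [  75.7 -730.8   10.8]
```

>>> {"op": "play_rows", "data": {"rows": [[[0,0,0,0,0,0.154,40],[0,0,0,0,0,0.154,40],[0,0,0,0,0,0.154,40],[0,0,0,0,0,0.154,40],[5,-40,0,0,0,0,40],[5,-45,0,0,0,0,40],[5,-45,0,0,0,0,40],[5,-45,0,0,0,0,40],[5,-45,0,0,0,0,40],[5,-45,0,0,0,0,40],[5,-45,0,0,0,0,40],[5,-45,0,0,0,0,40]]]}}

```text
t: 2.2
tcp_pos: [0.3782, -0.245, 0.211]
orientation: [0.996, -0.089, 0.0, 0.0]
ft_force: [-0.2, -0.1, 0.5]
grip_width: 0.458
```

>>> {"op": "play_rows", "data": {"rows": [[[5,-45,0,0,0,0,40],[5,-45,0,0,0,0,40],[5,-45,0,0,0,0,40],[5,-45,0,0,0,0,40],[5,-45,0,0,0,0,40],[5,-45,0,0,0,0,40],[5,-45,0,0,0,0,40],[0,-30,0,0,0,0,40],[0,-20,0,0,0,0,40],[0,0,0,0,0,0,40],[0,0,0,0,0,0,40]]]}}

```text
t: 3.58
tcp_pos: [0.477, 0.1055, 0.2108]
orientation: [0.996, -0.089, -0.0, 0.0]
ft_force: [0.2, -0.4, -0.1]
grip_width: 0.459
```

Run:
```python
from h import *
togo([.4795,.1172,.20],-.178)
```

```text
t 3.58 tcp [477.  105.5 210.8] F [ 0.22 -0.36 -0.12] w 39.9
turn [ 0.0004 -0.     -0.0011] shift cur [  0.4 -11.9  10.7] shift after turn [  0.4 -11.9  10.8]
```

>>> {"op": "play_rows", "data": {"rows": [[[0,-12,10,0,0,0,34],[0,0,25,0,0,0,34],[0,0,30,0,0,0,34],[0,0,30,0,0,0,34],[0,0,25,0,0,0,34],[0,0,15,0,0,0,34],[0,0,0,0,0,0,34],[0,0,0,0,0,0,34]]]}}

```text
t: 4.58
tcp_pos: [0.4797, 0.1187, 0.0766]
orientation: [0.996, -0.089, 0.001, -0.0]
ft_force: [-0.0, 0.6, -0.1]
grip_width: 0.39
```

Run:
```python
from h import *
togo([.4795,.1172,.04],-.178)
t=snap('top','ta');s=snap('side','sa')
zoom(t,140,230,250,330,6,'ta1',2);zoom(s,185,255,235,330,8,'sa1',1.3)
```

```text
t 4.58 tcp [479.7 118.7  76.6] F [-0.04  0.62 -0.15] w 33.9
turn [-0.0005 -0.001  -0.0003] shift cur [ 0.   1.5 36.6] shift after turn [ 0.   1.5 36.6]
```

View pics/ta1.png

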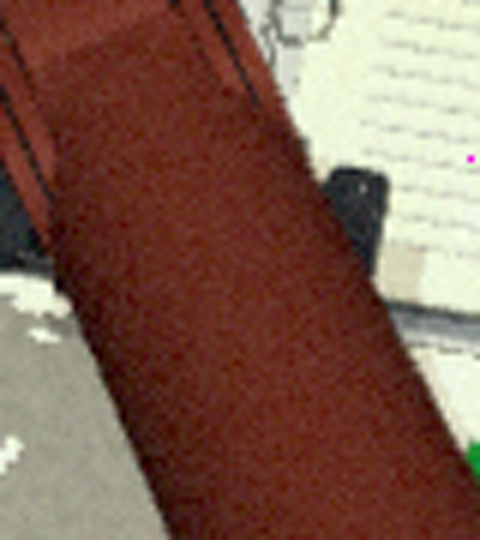

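View pics/sa1.png

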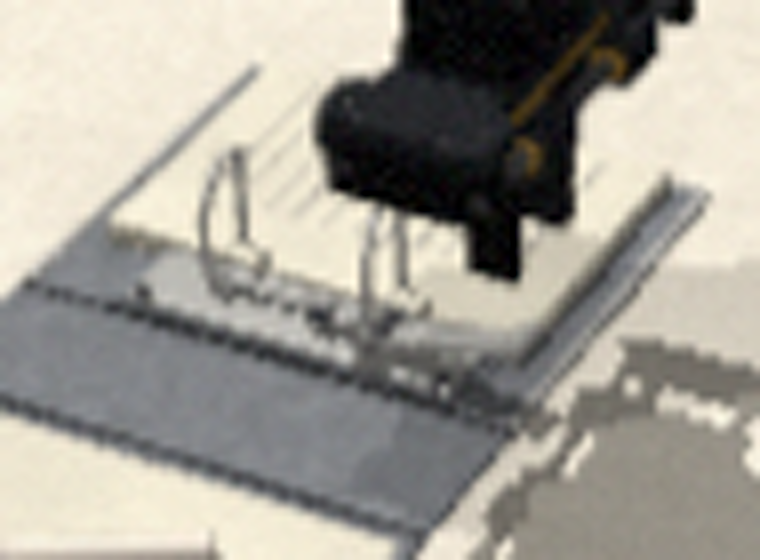

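>>> {"op": "play_rows", "data": {"rows": [[[0,1,8,0,0,0,34],[0,0,8,0,0,0,34],[0,0,8,0,0,0,34],[0,0,6,0,0,0,34],[0,0,4,0,0,0,34],[0,0,0,0,0,0,34]]]}}

```text
t: 5.42
tcp_pos: [0.4788, 0.1175, 0.0415]
orientation: [0.996, -0.089, -0.0, -0.0]
ft_force: [0.1, 0.4, 0.2]
grip_width: 0.389
```

>>> {"op": "play_rows", "data": {"rows": [[[0,0,0,0,0,0,20],[0,0,0,0,0,0,16],[0,0,0,0,0,0,16],[0,0,0,0,0,0,16]]], "force": 12}}

```text
t: 5.92
tcp_pos: [0.479, 0.1175, 0.0419]
orientation: [0.996, -0.089, 0.0, -0.0]
ft_force: [0.6, 0.4, 0.1]
grip_width: 0.187
```

Run:
```python
from h import *
s=snap('side','sb');zoom(s,185,255,250,345,8,'sb1',1.3)
```

```text
(no output)
```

View pics/sb1.png

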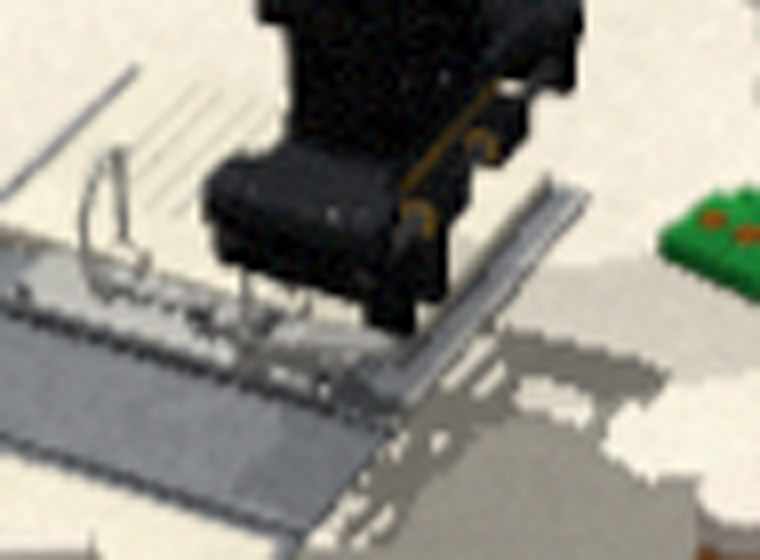

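Run:
```python
from h import *
x=np.array([np.cos(-.178),np.sin(-.178),0]);y=np.array([-x[1],x[0],0])
s=status.state();c=s['tcp_pos'];print(c,s['grip_width']*87)
for dz in(-.017,0.):
  for sg in(8,23): 
    for xx in(-9.5,9.5):
      p=proj('side',c+y*sg/1000+x*xx/1000+[0,0,dz])[0]; print(dz,sg,xx,((p-[250,185]+.5)*8-.5).round())
im=np.load('pics/avs.npy')
zoom(im,205,250,265,320,14,'zz',1.2)
```

```text
[0.47897199 0.11745958 0.04182484] 16.11883036072515
-0.017 8 -9.5 [418. 387.]
-0.017 8 9.5 [377. 375.]
-0.017 23 -9.5 [401. 407.]
-0.017 23 9.5 [360. 395.]
0.0 8 -9.5 [417. 355.]
0.0 8 9.5 [376. 343.]
0.0 23 -9.5 [400. 375.]
0.0 23 9.5 [359. 363.]
```

View pics/zz.png

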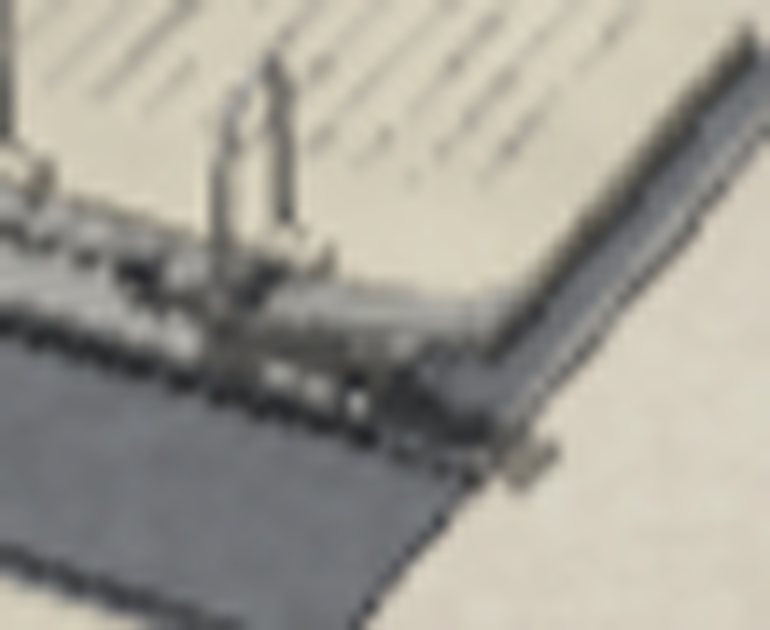

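Run:
```python
from h import *
im=np.load('pics/avs.npy')
c=np.array([.2755,-.5885,.2105]);a=.438
x=np.array([np.cos(a),np.sin(a),0]);y=np.array([-x[1],x[0],0])
p=proj('side',[c,c-[0,0,.017],c+[0,0,.053]]);print(p)
u,v=p[0].astype(int)
L=[(proj('side',[c+[0,0,.053],c-[0,0,.017]]),(0,255,0)),(proj('side',[c+y*.0435-[0,0,.017],c-y*.0435-[0,0,.017]]),(255,0,0))]
zoom(im,v-40,v+30,u-40,u+40,9,'g0',1.5,L)
im=cv2.imread('pics/sb.png')[:,:,::-1].astype(float)
c=np.array([.479,.1175,.0418]);a=-.178
x=np.array([np.cos(a),np.sin(a),0]);y=np.array([-x[1],x[0],0])
L=[(proj('side',[c+[0,0,.053],c-[0,0,.017]]),(0,255,0)),(proj('side',[c+y*.0085-[0,0,.017],c-y*.0085-[0,0,.017]]),(255,0,0)),(proj('side',[c+y*.095+[0,0,.053],c-y*.095+[0,0,.053]]),(255,0,0))]
u,v=proj('side',c)[0].astype(int)
zoom(im,v-40,v+30,u-40,u+40,9,'g1',1.5,L)
```

```text
[[394.53746252 105.91067414]
 [394.1401468  109.70624403]
 [395.80262051  93.82457871]]
```

View pics/g0.png

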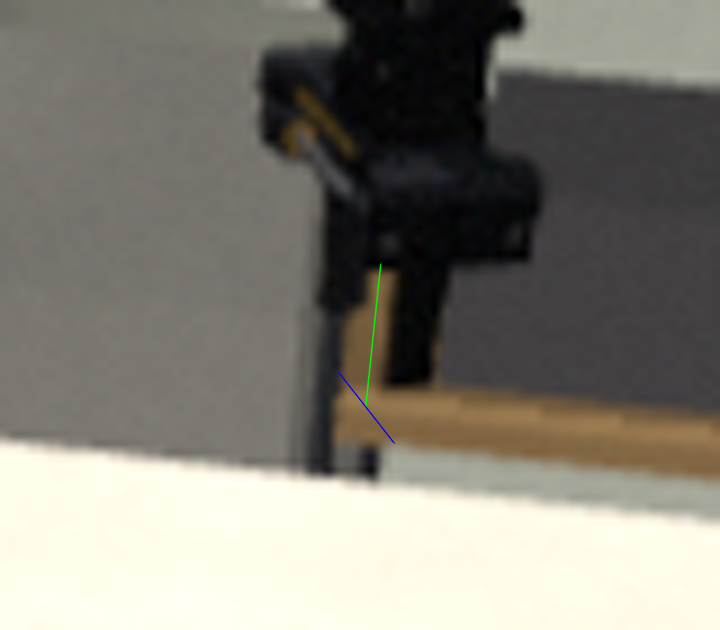

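View pics/g1.png

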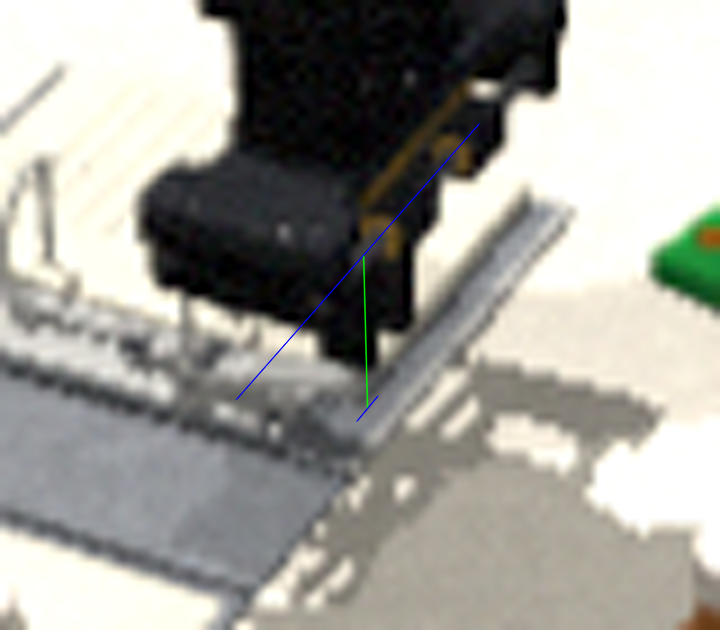

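Run:
```python
from h import *
im=cv2.imread('pics/ta.png')[:,:,::-1].astype(float)
a=-.178
x=np.array([np.cos(a),np.sin(a),0]);y=np.array([-x[1],x[0],0])
c=np.array([.4797,.1187,.0766])
def box(c,n,dz):
    q=[c+x*sx*.0375+y*sy*.095+[0,0,dz] for sx,sy in((1,1),(1,-1),(-1,-1),(-1,1),(1,1))]
    return proj(n,q)
zoom(im,130,230,230,340,6,'h0',2,[(box(c,'top',.049),(0,255,0)),(box(c,'top',.1),(0,255,255))])
im=cv2.imread('pics/sa.png')[:,:,::-1].astype(float)
zoom(im,150,250,250,350,7,'h1',1.5,[(box(c,'side',.049),(0,255,0)),(box(c,'side',.1),(0,255,255)),(proj('side',[c+y*.017-[0,0,.017],c-y*.017-[0,0,.017]]),(0,0,255))])
```

```text
(no output)
```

View pics/h0.png

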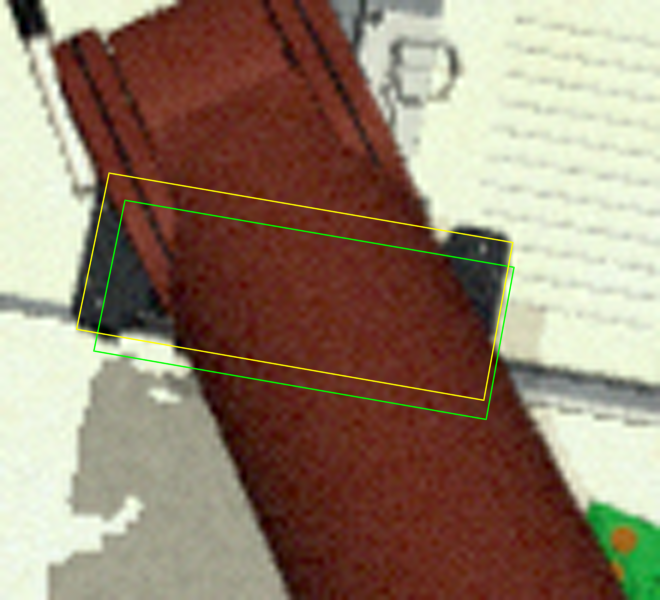

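View pics/h1.png

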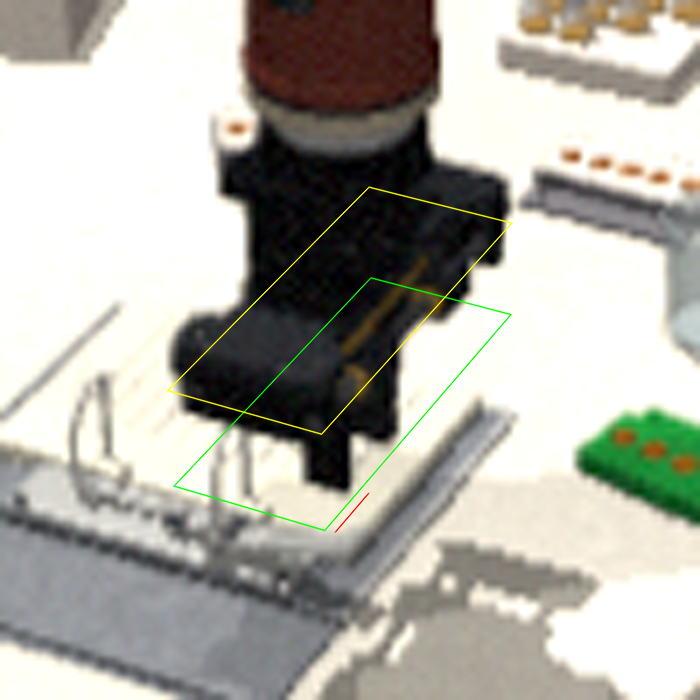

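>>> {"op": "play_rows", "data": {"rows": [[[0,0,0,0,0,0,34],[0,0,0,0,0,0,34],[0,0,0,0,0,0,34],[0,0,3,0,0,0,34],[0,0,2,0,0,0,34],[0,0,2,0,0,0,34],[0,0,0,0,0,0,34]]]}}

```text
t: 6.85
tcp_pos: [0.4788, 0.1174, 0.0346]
orientation: [0.996, -0.089, -0.0, 0.0]
ft_force: [-0.1, -0.6, -0.4]
grip_width: 0.389
```

>>> {"op": "play_rows", "data": {"rows": [[[0,0,2,0,0,0,34],[0,0,2,0,0,0,34],[0,0,0,0,0,0,34]]]}}

```text
t: 7.22
tcp_pos: [0.4788, 0.1175, 0.0306]
orientation: [0.996, -0.089, -0.0, -0.0]
ft_force: [-0.4, 0.3, -0.9]
grip_width: 0.391
```

>>> {"op": "play_rows", "data": {"rows": [[[0,0,0,0,0,0,26],[0,0,0,0,0,0,16],[0,0,0,0,0,0,16],[0,0,0,0,0,0,16]]], "force": 10}}

```text
t: 7.72
tcp_pos: [0.479, 0.1174, 0.0308]
orientation: [0.996, -0.089, 0.0, -0.0]
ft_force: [-0.3, -1.1, -0.6]
grip_width: 0.188
```

Run:
```python
from h import *
s=snap('side','sc');zoom(s,200,245,265,320,14,'sc1',1.3)
```

```text
(no output)
```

View pics/sc1.png

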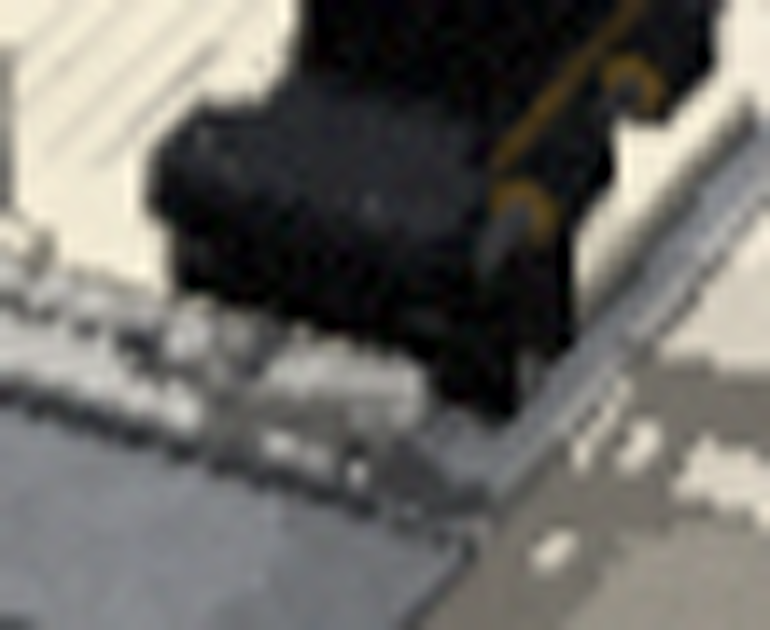

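>>> {"op": "play_rows", "data": {"rows": [[[0,0,0,0,0,0,34],[0,0,0,0,0,0,34],[0,0,0,0,0,0,34],[0,0,2,0,0,0,34],[0,0,2,0,0,0,34],[0,0,0,0,0,0,34]]]}}

```text
t: 8.52
tcp_pos: [0.4788, 0.1174, 0.0265]
orientation: [0.996, -0.089, -0.0, 0.0]
ft_force: [-0.7, 0.0, -1.3]
grip_width: 0.39
```

>>> {"op": "play_rows", "data": {"rows": [[[0,0,2,0,0,0,34],[0,0,2,0,0,0,34],[0,0,0,0,0,0,34]]]}}

```text
t: 8.9
tcp_pos: [0.4788, 0.1174, 0.0226]
orientation: [0.996, -0.089, -0.0, 0.0]
ft_force: [-0.0, 0.4, -0.3]
grip_width: 0.389
```

>>> {"op": "play_rows", "data": {"rows": [[[0,0,0,0,0,0,26],[0,0,0,0,0,0,16],[0,0,0,0,0,0,16],[0,0,0,0,0,0,16]]], "force": 10}}

```text
t: 9.4
tcp_pos: [0.4789, 0.1173, 0.0228]
orientation: [0.996, -0.089, -0.0, 0.0]
ft_force: [0.1, -1.5, 1.1]
grip_width: 0.25
```

Run:
```python
from h import *
s=snap('side','sd');zoom(s,200,245,265,320,14,'sd1',1.3)
t=snap('top','td');zoom(t,140,230,250,330,6,'td1',2)
```

```text
(no output)
```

View pics/sd1.png

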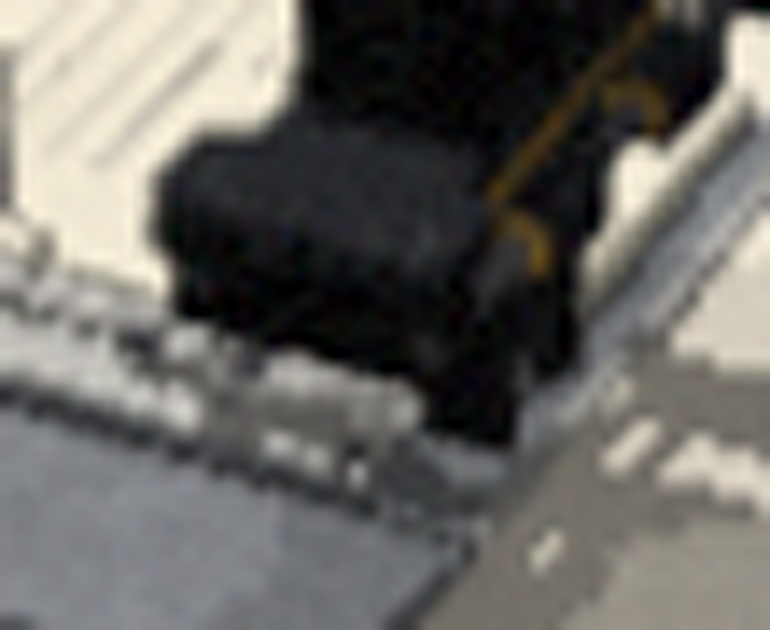

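View pics/td1.png

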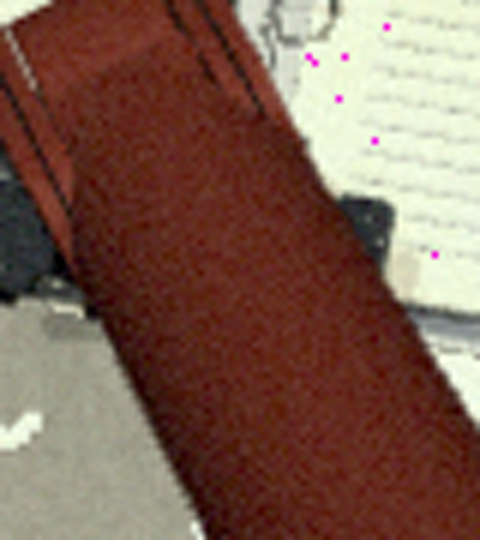

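>>> {"op": "play_rows", "data": {"rows": [[[0,0,0,0,0,0,30],[0,0,0,0,0,0,30],[0,0,2,0,0,0,30],[0,0,2,0,0,0,30],[0,0,0,0,0,0,16],[0,0,0,0,0,0,16],[0,0,0,0,0,0,16]]], "force": 25}}

```text
t: 10.38
tcp_pos: [0.4788, 0.1173, 0.0187]
orientation: [0.996, -0.089, -0.0, 0.0]
ft_force: [-0.1, -2.1, -0.8]
grip_width: 0.245
```

>>> {"op": "play_rows", "data": {"rows": [[[1,0,-3.2,0,0,0,16],[1,0,-3.3,0,0,0,16],[2.7,0,-6.3,0,0,0,16],[3.2,0,-6,0,0,0,16],[0,0,0,0,0,0,16]]]}}

```text
t: 11.0
tcp_pos: [0.4874, 0.1158, 0.0386]
orientation: [0.996, -0.089, 0.001, 0.0]
ft_force: [-2.0, -2.7, 4.8]
grip_width: 0.245
```

>>> {"op": "play_rows", "data": {"rows": [[[3.9,0,-5.6,0,0,0,16],[4.4,0,-5.2,0,0,0,16],[4.9,0,-4.7,0,0,0,16],[5.3,0,-4.2,0,0,0,16],[5.8,0,-3.7,0,0,0,16],[6.1,0,-3,0,0,0,16],[5,0,-2,0,0,0,16],[0,0,0,0,0,0,16]]]}}

```text
t: 12.0
tcp_pos: [0.5236, 0.1092, 0.0664]
orientation: [0.996, -0.089, 0.001, -0.0]
ft_force: [6.8, -5.4, -0.8]
grip_width: 0.242
```

Run:
```python
from h import *
s=snap('side','se');zoom(s,185,255,235,330,8,'se1',1.3)
```

```text
(no output)
```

View pics/se1.png

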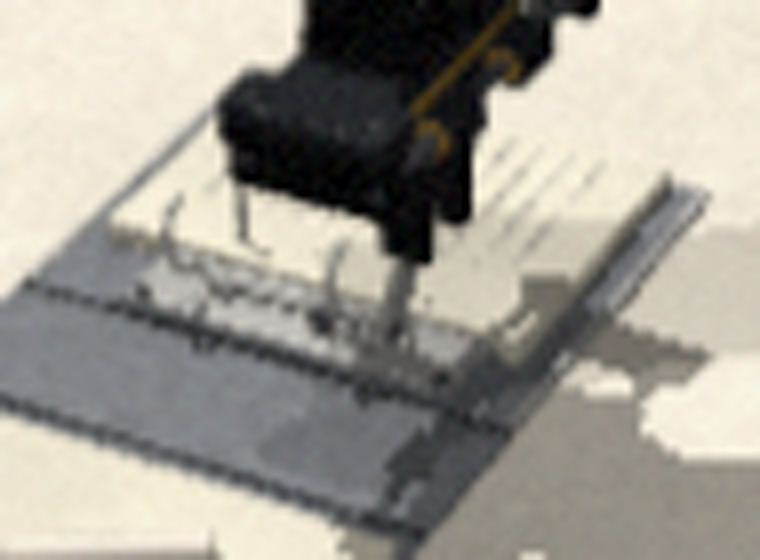

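>>> {"op": "play_rows", "data": {"rows": [[[0,0,0,0,0,0,34],[0,0,0,0,0,0,34],[0,0,-5,0,0,0,34],[0,0,-15,0,0,0,34],[0,0,-30,0,0,0,34],[0,0,-30,0,0,0,34],[0,30,-20,0,0,0,34],[0,45,0,0,0,0,87],[0,45,0,0,0,0,87],[0,45,0,0,0,0,87],[0,45,0,0,0,0,87],[0,40,0,0,0,0,87]]]}}

```text
t: 13.55
tcp_pos: [0.4771, -0.1377, 0.1673]
orientation: [0.996, -0.089, 0.001, 0.0]
ft_force: [-0.0, -0.2, 0.3]
grip_width: 0.874
```

Run:
```python
from h import *
togo([.441,-.2972,.10],-.209)
t=avg('top','avt2',4);s=avg('side','avs2',4)
zoom(t,98,203,265,358,7,'t3',2.0)
zoom(s,175,255,235,330,8,'s3',1.3)
```

```text
t 13.55 tcp [ 477.1 -137.7  167.3] F [-0.03 -0.2   0.29] w 76.1
turn [ 0.     -0.0015  0.0305] shift cur [ -7.3 163.4  67.3] shift after turn [ -2.2 163.5  67.3]
```

View pics/t3.png

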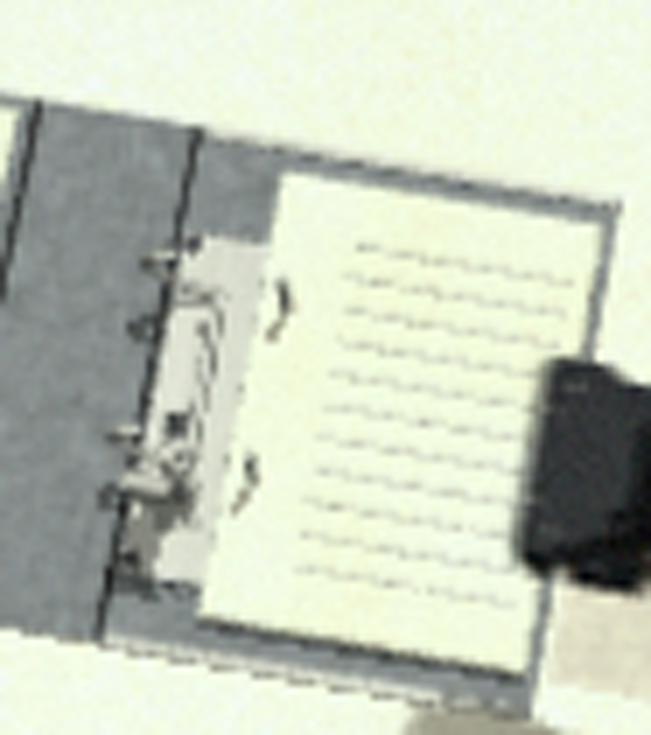

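View pics/s3.png

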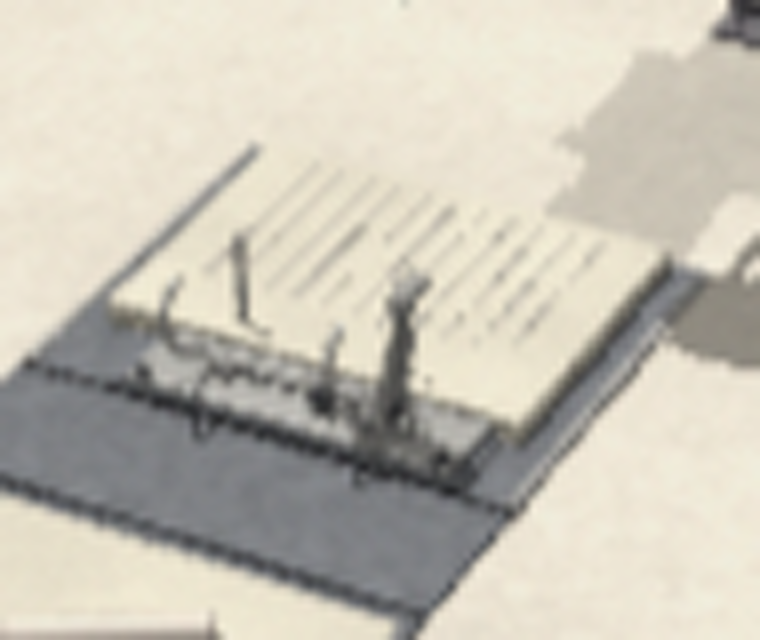

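```bash
cat > ov2.py <<'E'
from fit import *
p=np.load('file.npy');x,y,a,b,zs,yc=p[:6]
def W(l):
    l=np.array(l,float);c,d=np.cos(a),np.sin(a)
    return np.c_[x+c*l[:,0]-d*l[:,1],y+d*l[:,0]+c*l[:,1],l[:,2]]/1000
th=1.35; ex=-52-68.2*np.cos(th);ez=14+b+68.2*np.sin(th)
lines=[([(40,0,zs),(40,0,56+b)],(255,0,0)),([(-40,0,zs),(-40,0,56+b)],(255,0,0)),([(ex,27,ez),(ex,49,ez)],(0,0,255))]
for n,im,a_ in(('top','avt2',(125,180,275,315,14)),('side','avs2',(200,235,250,300,15))):
    zoom(np.load(f'pics/{im}.npy'),*a_,'ow'+n,1.6,[(proj(n,W(l)),c) for l,c in lines])
    zoom(np.load(f'pics/{im}.npy'),*a_,'ox'+n,1.6)
E
python3 ov2.py; python3 -c "
import cv2,numpy as np
for n in('top','side'): cv2.imwrite(f'pics/oy{n}.png',(np.hstack if n=='top' else np.vstack)([cv2.imread(f'pics/ow{n}.png')[:,:400] if n=='top' else cv2.imread(f'pics/ow{n}.png')[:300],cv2.imread(f'pics/ox{n}.png')[:,:400] if n=='top' else cv2.imread(f'pics/ox{n}.png')[:300]])[:600])"
```

```text
(no output)
```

View pics/oytop.png

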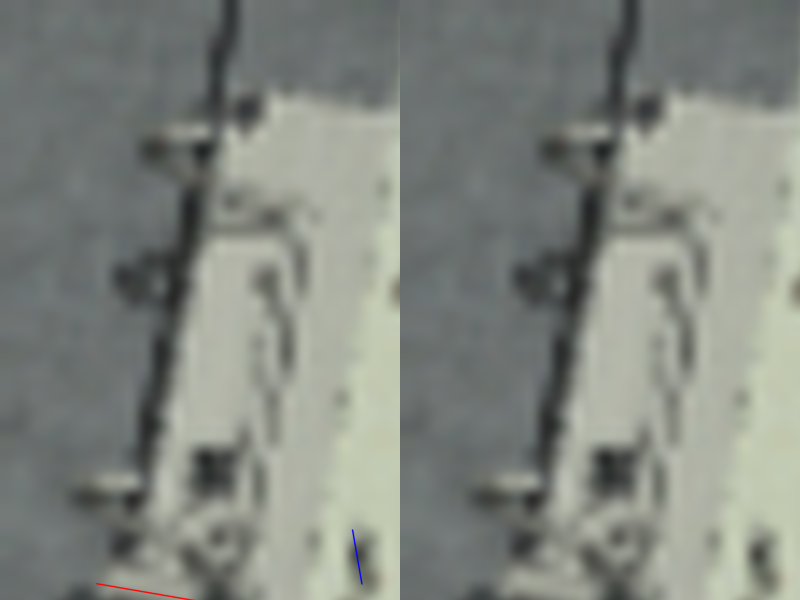

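View pics/oyside.png

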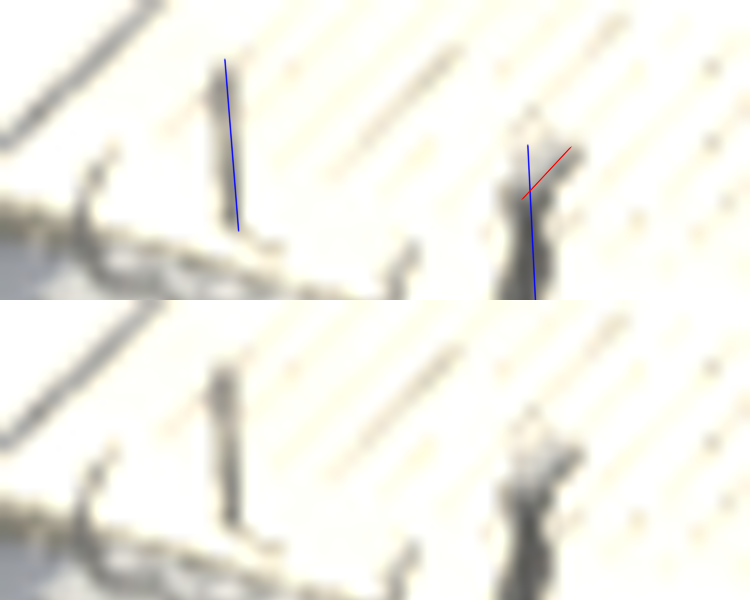

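Run:
```python
from h import *
im=np.load('pics/avt2.npy')
exec(open('ov2.py').read().split('for n,im')[0].replace('from fit import *',''))
d=[(proj('top',W(l)),c) for l,c in lines[:2]]
zoom(im,132,174,293,316,14,'pt_a',1.6,d); zoom(im,132,174,293,316,14,'pt_b',1.6)
cv2.imwrite('pics/pt.png',np.hstack([cv2.imread('pics/pt_a.png'),cv2.imread('pics/pt_b.png')]))
print([proj('top',W(l)).round(2) for l,c in lines[:2]])
g=im.mean(2); np.set_printoptions(linewidth=200)
print('far rows134-147 cols 300-310');print(g[134:150,300:312].round().astype(int))
print('near rows 158-174 cols 295-307');print(g[158:175,295:307].round().astype(int))
```

```text
[array([[304.97, 141.8 ],
       [304.45, 137.11]]), array([[300.36, 166.23],
       [299.68, 162.32]])]
far rows134-147 cols 300-310
[[108 105 108 110 120 120 121 120 120 120 119 119]
 [106 107 110 120 120 120 119 120 121 118 121 119]
 [106 106 112 120 120 118 120 120 119 119 120 120]
 [106 106 106 119 113 105 117 120 120 118 119 119]
 [106 105  93 116  91  75 107 120 119 119 118 120]
 [106 106 105 119  95  48  98 118 120 120 118 120]
 [106 108 109 120 113  42  85 117 119 120 120 119]
 [108 110 121 120 111  46  81 109 120 120 119 118]
 [107 108 120 120 113  65  88 110 120 120 119 118]
 [105 100 119 119 107  84 119 120 120 120 118 120]
 [106 107 119 107  77  93 119 119 119 120 121 119]
 [107 108 116  77  83 118 119 119 120 118 119 120]
 [109 118 115  87  93 121 120 118 118 119 119 119]
 [110 119 121 118 119 121 119 119 119 118 120 119]
 [112 119 120 121 120 120 119 119 118 119 119 120]
 [114 119 120 120 119 118 119 119 120 119 120 120]]
near rows 158-174 cols 295-307
[[108 109 109 112 119 119 120 120 120 119 120 119]
 [108 110 108 115 121 120 120 120 119 119 119 121]
 [109 109 106 110 120 119 119 120 119 118 119 119]
 [109 108 109 120 119 117 119 120 119 119 121 120]
 [108 107 106 119 118 104 113 120 119 120 120 117]
 [108 104  86 120 115  85  85 119 118 119 119 119]
 [108 105  98 120 113  45  84 120 119 120 120 120]
 [107 105 108 120 113  62  81 118 121 120 120 121]
 [107 108 120 120 116  80  69 112 121 121 121 121]
 [107 108 120 119 108  93  93 119 121 121 119 120]
 [108 112 119 114  79  86 121 119 120 120 120 119]
 [108 113 117 108  79  96 121 120 119 120 119 119]
 [106 107 114  79  94 120 121 119 120 119 121 120]
 [105 108 118  95 119 119 121 120 121 120 119 119]
 [110 120 119 120 121 119 120 121 120 120 120 120]
 [108 121 120 120 120 120 120 119 122 120 121 120]
 [ 99 120 120 120 120 121 120 119 120 120 120 120]]
```

View pics/pt.png

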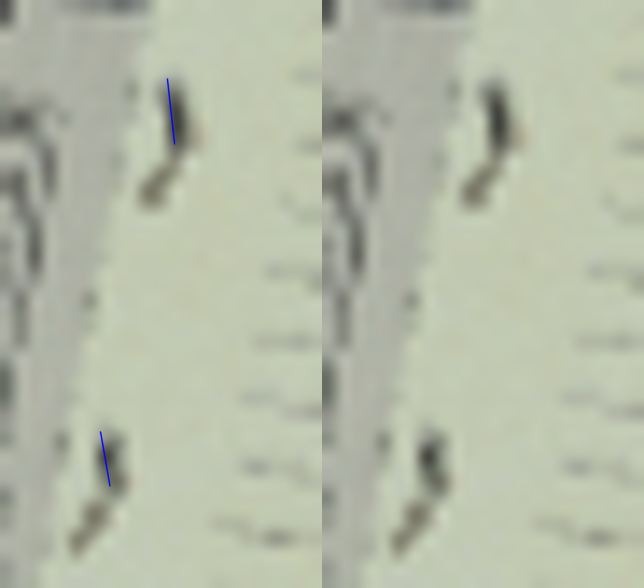

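Run:
```python
from h import *
ss=np.load('pics/avs.npy')[160:195,315:365]; w=np.clip(ss[:,:,0]-ss[:,:,2]-40,0,None)
w[:8]=0
print(w.max()); 
m=(w>25).astype(np.uint8);n,l,st,ce=cv2.connectedComponentsWithStats(m);print(n,st[:,4])
c2=[]
for i in range(1,n):
    if st[i,4]<3: continue
    mm=cv2.dilate((l==i).astype(np.uint8),np.ones((3,3)))>0; yy,xx=np.nonzero(mm); ww=w[mm]; c2.append(((xx*ww).sum()/ww.sum()+315,(yy*ww).sum()/ww.sum()+160))
print(c2)
if c2: q=ray('side',c2,.014)*1000; print(q.round(1),q.mean(0))
# posts: side-predicted vs observed for far post
```

```text
37.5
6 [1743    1    2    2    1    1]
[]
```

Run:
```python
from h import *
ss=np.load('pics/avs.npy')[160:195,315:365]; w=np.clip((ss[:,:,0]-ss[:,:,2])-28,0,None); w[:8]=0;w[22:]=0
m=(w>8).astype(np.uint8);n,l,st,ce=cv2.connectedComponentsWithStats(m)
c2=[]
for i in range(1,n):
    if st[i,4]<3: continue
    mm=l==i; yy,xx=np.nonzero(mm); ww=w[mm]; c2.append(((xx*ww).sum()/ww.sum()+315,(yy*ww).sum()/ww.sum()+160))
print(st[:,4],np.round(c2,2))
q=ray('side',c2,.014)*1000; print(q.round(1),q.mean(0))
# post far line in side
g=np.load('pics/avs2.npy').mean(2)[200:220,255:275]; 
for r in range(2,17):
    k=150-g[r,5:14]; k=np.clip(g[r,2:17].max()-25-g[r,5:14],0,None); print(r+200,round((k*np.arange(260,269)).sum()/max(k.sum(),1),2),int(k.sum()),end=' | ')
exec(open('ov2.py').read().split('for n,im')[0].replace('from fit import *',''))
print(proj('side',W(lines[0][0])))
```

```text
[1728    5    2   11    4] [[331.29 171.81]
 [341.57 174.36]
 [348.16 175.9 ]]
[[ 478.2 -307.9   14. ]
 [ 433.  -299.2   14. ]
 [ 404.6 -294.5   14. ]] [ 438.56885106 -300.50472554   14.        ]
202 0.0 0 | 203 0.0 0 | 204 264.52 23 | 205 264.44 79 | 206 264.26 96 | 207 264.47 75 | 208 264.56 58 | 209 264.67 62 | 210 264.7 72 | 211 264.72 80 | 212 264.86 72 | 213 264.97 61 | 214 264.87 72 | 215 265.43 34 | 216 262.6 72 | [[265.40775984 214.90808902]
 [264.49236688 203.43968691]]
```

>>> {"op": "play_rows", "data": {"rows": [[[0,30,0,0,0,0.03,68],[0,45,0,0,0,0,68],[-2,45,0,0,0,0,68],[0,30,20,0,0,0,68],[0,13,40,0,0,0,68],[0,0,40,0,0,0,68],[0,0,20,0,0,0,68],[0,0,0,0,0,0,68],[0,0,0,0,0,0,68]]]}}

```text
t: 15.08
tcp_pos: [0.443, -0.296, 0.0469]
orientation: [0.995, -0.104, 0.0, 0.0]
ft_force: [-0.9, 0.5, -0.3]
grip_width: 0.78
```

Run:
```python
from h import *
togo([.441,-.2972,.0],-.207)
s=snap('side','sf');zoom(s,135,200,300,380,9,'sf1',1.3)
t=snap('top','tf');zoom(t,150,250,360,470,6,'tf1',2)
```

```text
t 15.07 tcp [ 443.  -296.    46.9] F [-0.93  0.45 -0.34] w 67.8
turn [ 0.0004 -0.001  -0.0014] shift cur [-1.7  1.5 46.9] shift after turn [-1.7  1.5 46.9]
```

View pics/sf1.png

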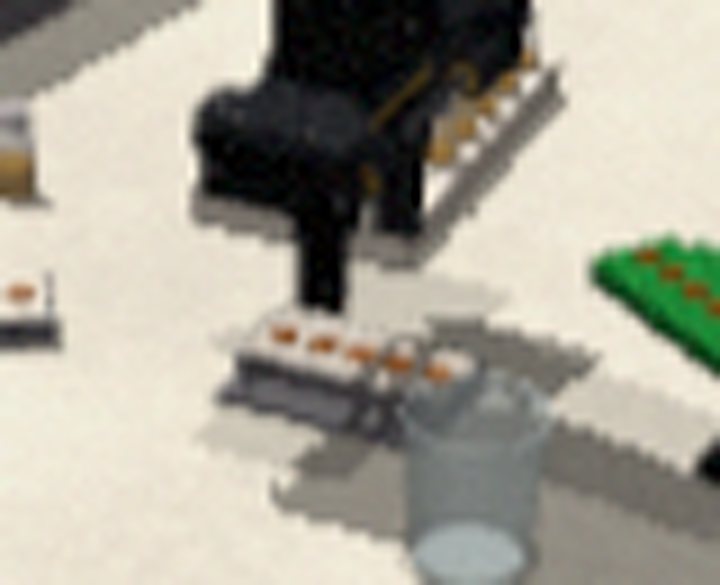

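View pics/tf1.png

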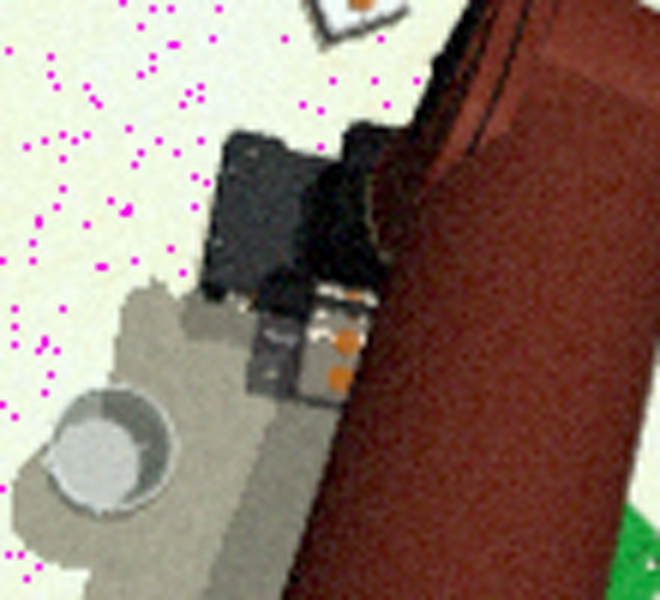

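Run:
```python
from h import *
a=-.207
x=np.array([np.cos(a),np.sin(a),0]);y=np.array([-x[1],x[0],0])
c=np.array([.443,-.296,.0469])
def box(n,dz,hx=.0375,hy=.095):
    return proj(n,[c+x*sx*hx+y*sy*hy+[0,0,dz] for sx,sy in((1,1),(1,-1),(-1,-1),(-1,1),(1,1))])
def fing(n,dz,off=0):
    return [proj(n,[c+x*sx*.0095+y*(s*.034+sy)+[0,0,dz] for sx,sy in((1,0),(1,s*.015),(-1,s*.015),(-1,0),(1,0))]) for s in(1,-1)]
case=proj('side',[np.array([.4478,-.2649,0])+x*u/1000+y*v/1000 for u,v in((52,12),(52,-56),(-52,-56),(-52,12),(52,12))])
caset=proj('top',[np.array([.4478,-.2649,0])+x*u/1000+y*v/1000 for u,v in((52,12),(52,-56),(-52,-56),(-52,12),(52,12))])
for n,f,ar in(('side','sf',(135,200,300,380,9)),('top','tf',(150,250,360,470,6))):
    im=cv2.imread(f'pics/{f}.png')[:,:,::-1].astype(float)
    zoom(im,*ar,'j'+n,1.6,[(box(n,.049),(0,255,0)),(box(n,.1),(0,255,255)),(case if n=='side' else caset,(255,0,255))]+[(f,(0,0,255)) for f in fing(n,-.017)]+[(f,(255,0,0)) for f in fing(n,.011)])
```

```text
(no output)
```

View pics/jside.png

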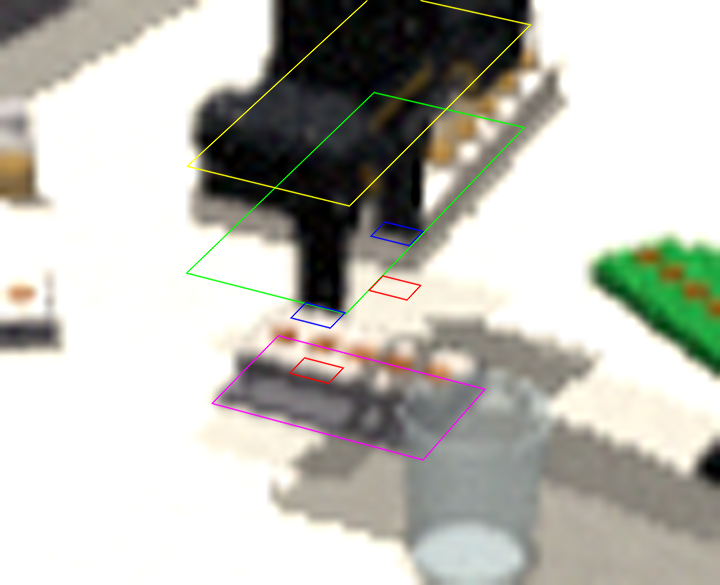

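View pics/jtop.png

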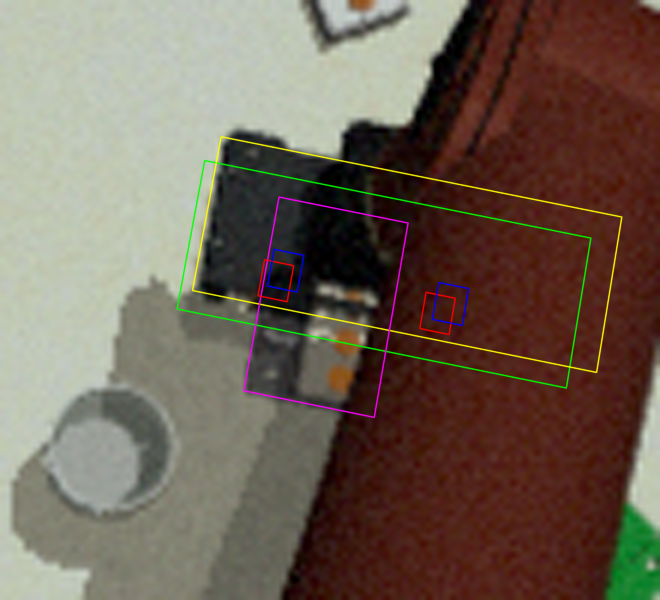

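>>> {"op": "play_rows", "data": {"rows": [[[-1.7,1.5,10,0,0,0,58],[0,0,15,0,0,0,58],[0,0,12,0,0,0,58],[0,0,5,0,0,0,58],[0,0,3,0,0,0,58],[0,0,0,0,0,0,58]]]}}

```text
t: 15.92
tcp_pos: [0.4406, -0.2966, 0.0009]
orientation: [0.995, -0.104, -0.0, -0.0]
ft_force: [-0.3, -0.1, -0.1]
grip_width: 0.666
```

Run:
```python
from h import *
togo([.441,-.2972,.0],-.207)
s=snap('side','sg');zoom(s,135,200,300,380,9,'sg1',1.3)
```

```text
t 15.93 tcp [ 440.6 -296.6    0.9] F [-0.32 -0.14 -0.09] w 57.9
turn [-0.0001  0.0001 -0.0012] shift cur [0.6 0.5 0.9] shift after turn [0.6 0.5 0.9]
```

View pics/sg1.png

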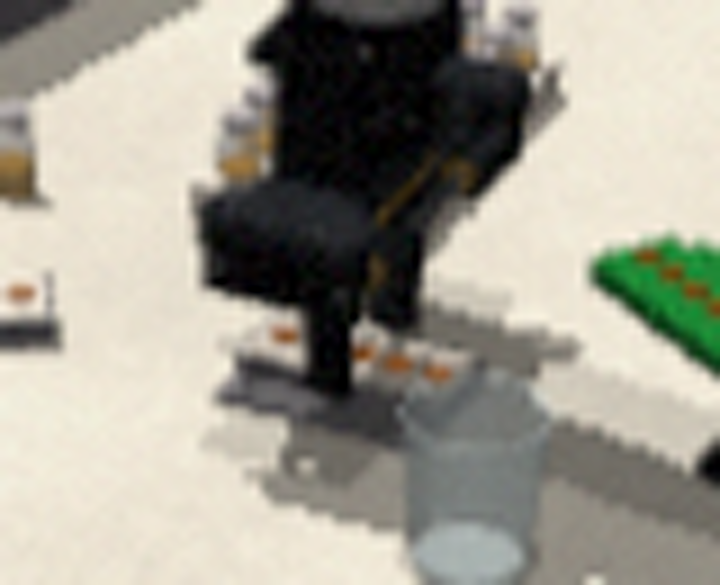

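>>> {"op": "play_rows", "data": {"rows": [[[0,0,2,0,0,0,58],[0,0,2,0,0,0,58],[0,0,1,0,0,0,58],[0,0,0,0,0,0,58]]]}}

```text
t: 16.48
tcp_pos: [0.4404, -0.2966, -0.0041]
orientation: [0.995, -0.104, -0.0, -0.0]
ft_force: [0.5, 0.4, 0.5]
grip_width: 0.665
```

>>> {"op": "play_rows", "data": {"rows": [[[0,0,1,0,0,0,58],[0,0,0,0,0,0,58]]]}}

```text
t: 16.73
tcp_pos: [0.4405, -0.2966, -0.0051]
orientation: [0.995, -0.104, -0.0, -0.0]
ft_force: [0.7, 0.8, 0.1]
grip_width: 0.665
```

>>> {"op": "play_rows", "data": {"rows": [[[0,0,1,0,0,0,58],[0,0,0,0,0,0,58]]]}}

```text
t: 16.98
tcp_pos: [0.4405, -0.2966, -0.0061]
orientation: [0.995, -0.104, -0.0, -0.0]
ft_force: [0.1, 0.3, -0.8]
grip_width: 0.67
```

>>> {"op": "play_rows", "data": {"rows": [[[0,0,1,0,0,0,58],[0,0,0,0,0,0,58]]]}}

```text
t: 17.23
tcp_pos: [0.4405, -0.2966, -0.0071]
orientation: [0.995, -0.104, -0.0, -0.0]
ft_force: [0.9, 0.7, 0.7]
grip_width: 0.666
```

>>> {"op": "play_rows", "data": {"rows": [[[0,0,1,0,0,0,58],[0,0,0,0,0,0,58]]]}}

```text
t: 17.48
tcp_pos: [0.4406, -0.2967, -0.0074]
orientation: [0.995, -0.104, -0.0, 0.0]
ft_force: [-3.8, 2.3, 8.8]
grip_width: 0.664
```

>>> {"op": "play_rows", "data": {"rows": [[[0,0,1,0,0,0,58],[0,0,0,0,0,0,58]]]}}

```text
t: 17.73
tcp_pos: [0.4406, -0.2967, -0.0075]
orientation: [0.995, -0.104, -0.0, 0.0]
ft_force: [-7.1, 3.7, 19.6]
grip_width: 0.668
```

>>> {"op": "play_rows", "data": {"rows": [[[0,0,-3,0,0,0,58],[0,0,0,0,0,0,44],[0,0,0,0,0,0,40],[0,0,0,0,0,0,40],[0,0,0,0,0,0,40]]], "force": 25}}

```text
t: 18.35
tcp_pos: [0.4404, -0.2966, -0.0062]
orientation: [0.995, -0.104, -0.0, -0.0]
ft_force: [0.8, -0.4, -0.7]
grip_width: 0.523
```

>>> {"op": "play_rows", "data": {"rows": [[[0,0,-5,0,0,0,40],[0,0,-20,0,0,0,40],[0,0,-30,0,0,0,40],[0,0,-35,0,0,0,40],[0,0,-20,0,0,0,40],[0,0,0,0,0,-0.03,40],[0,0,0,0,0,0,40]]]}}

```text
t: 19.23
tcp_pos: [0.44, -0.2963, 0.1031]
orientation: [0.996, -0.089, -0.001, -0.0]
ft_force: [-0.1, 0.3, -2.3]
grip_width: 0.524
```

Run:
```python
from h import *
togo([.5826,.0257,.104],-.178)
```

```text
t 19.23 tcp [ 440.  -296.3  103.1] F [-0.07  0.3  -2.31] w 45.6
turn [-0.0005  0.0011  0.0006] shift cur [  83.6 -342.1   -0.9] shift after turn [  83.4 -342.2   -0.9]
```

>>> {"op": "play_rows", "data": {"rows": [[[5,-20,0,0,0,0,40],[10,-40,0,0,0,0,40],[10,-45,0,0,0,0,40],[10,-45,0,0,0,0,40],[10,-45,0,0,0,0,40],[10,-45,0,0,0,0,40],[10,-42,0,0,0,0,40],[10,-35,0,0,0,0,40],[6,-17,0,0,0,0,40],[2.4,-8,0,0,0,0,40],[0,0,0,0,0,0,40],[0,0,0,0,0,0,40]]]}}

```text
t: 20.72
tcp_pos: [0.5829, 0.0235, 0.1038]
orientation: [0.996, -0.09, -0.0, 0.0]
ft_force: [-0.6, -0.5, -0.8]
grip_width: 0.524
```

>>> {"op": "play_rows", "data": {"rows": [[[0,0,10,0,0,0,40],[0,0,12,0,0,0,40],[0,0,8,0,0,0,40],[0,0,0,0,0,0,40],[0,0,0,0,0,0,40]]]}}

```text
t: 21.35
tcp_pos: [0.5834, 0.0253, 0.0741]
orientation: [0.996, -0.089, 0.0, -0.0]
ft_force: [0.3, -0.7, -0.9]
grip_width: 0.526
```

Run:
```python
from h import *
togo([.5826,.0257,.068],-.178)
s=avg('side','avs3',3);zoom(s,170,240,235,325,8,'sh1',1.5)
t=avg('top','avt3',2);zoom(t,110,200,270,350,7,'th1',2)
```

```text
t 21.35 tcp [583.4  25.3  74.1] F [ 0.33 -0.66 -0.92] w 45.7
turn [-0.0002 -0.0001 -0.0002] shift cur [-0.8 -0.3  6.1] shift after turn [-0.8 -0.3  6.1]
```

View pics/sh1.png

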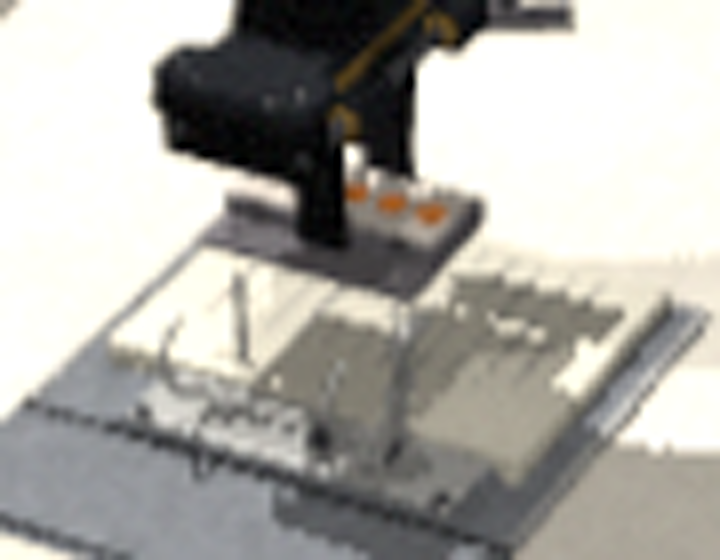

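View pics/th1.png

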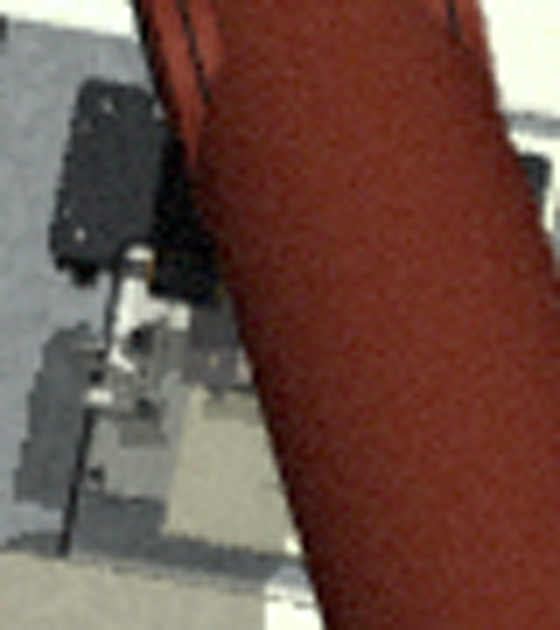

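```bash
cat > ov3.py <<'E'
from h import *
import sys
p=np.load('file.npy')
def case_lines(tcp,zoff=.0062,yaw=-.178,hx=.0007,hy=.033):
    x=np.array([np.cos(yaw),np.sin(yaw),0]);y=np.array([-x[1],x[0],0])
    o=np.array(tcp)+x*hx+y*hy+[0,0,zoff]
    f=lambda L:[o+x*a/1000+y*b/1000+np.array([0,0,c/1000]) for a,b,c in L]
    circ=lambda cx,z:[(cx+3*np.cos(t),3*np.sin(t),z) for t in np.linspace(0,6.283,16)]
    return [f([(52,12,0),(-52,12,0),(-52,12,4),(52,12,4),(52,12,0)]),f([(-52,12,0),(-52,-56,0),(-52,-56,14),(-52,-10,14),(52,-10,14)]),f(circ(40,4)),f(circ(-40,4)),f([(0,-33,14)]*2),f([(-17,-33,14)]*2)]
E
python3 - <<'E'
from ov3 import *
L=case_lines([.5834,.0253,.0741])
for n,f,ar in(('side','avs3',(185,215,255,300,16)),('top','avt3',(145,175,285,315,18))):
    zoom(np.load(f'pics/{f}.npy'),*ar,'k'+n,1.6,[(proj(n,l),(0,0,255)) for l in L])
    zoom(np.load(f'pics/{f}.npy'),*ar,'k2'+n,1.6)
E
```

```text
(no output)
```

View pics/kside.png

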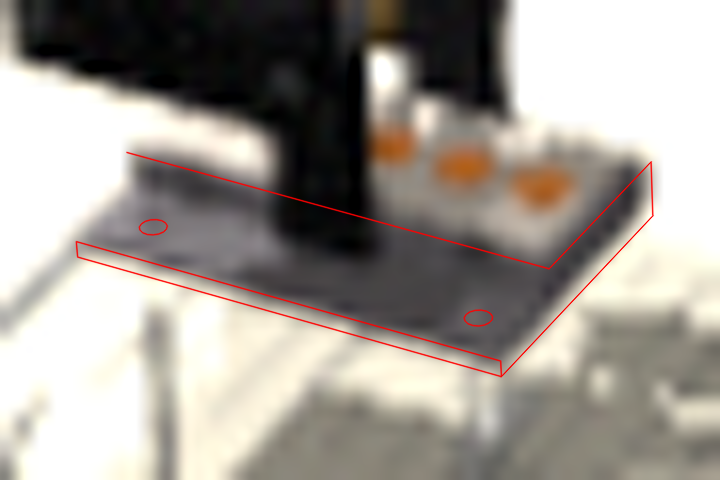

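View pics/ktop.png

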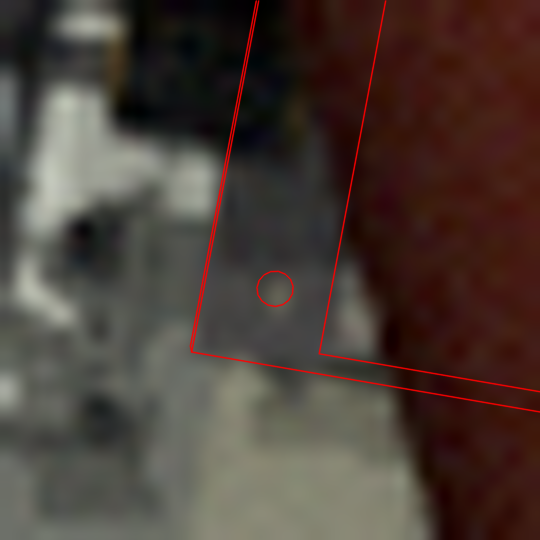

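>>> {"op": "play_rows", "data": {"rows": [[[-0.8,-0.3,3,0,0,0,40],[0,0,3,0,0,0,40],[0,0,2,0,0,0,40],[0,0,2,0,0,0,40],[0,0,0,0,0,0,40]]]}}

```text
t: 22.22
tcp_pos: [0.5824, 0.0256, 0.0638]
orientation: [0.996, -0.089, -0.0, 0.0]
ft_force: [0.2, 0.4, -0.8]
grip_width: 0.524
```

>>> {"op": "play_rows", "data": {"rows": [[[0,0,1,0,0,0,40],[0,0,1,0,0,0,40],[0,0,0,0,0,0,40]]]}}

```text
t: 22.6
tcp_pos: [0.5824, 0.0256, 0.0619]
orientation: [0.996, -0.089, -0.0, -0.0]
ft_force: [-0.5, 0.2, -0.6]
grip_width: 0.526
```

>>> {"op": "play_rows", "data": {"rows": [[[0,0,1,0,0,0,40],[0,0,0,0,0,0,40]]]}}

```text
t: 22.85
tcp_pos: [0.5824, 0.0256, 0.0609]
orientation: [0.996, -0.089, -0.0, -0.0]
ft_force: [-0.7, 0.2, 0.1]
grip_width: 0.526
```

>>> {"op": "play_rows", "data": {"rows": [[[0,0,1,0,0,0,40],[0,0,0,0,0,0,40]]]}}

```text
t: 23.1
tcp_pos: [0.5824, 0.0256, 0.0599]
orientation: [0.996, -0.089, -0.0, -0.0]
ft_force: [0.5, -0.6, -0.7]
grip_width: 0.523
```

>>> {"op": "play_rows", "data": {"rows": [[[0,0,1,0,0,0,40],[0,0,0,0,0,0,40]]]}}

```text
t: 23.35
tcp_pos: [0.5824, 0.0256, 0.0589]
orientation: [0.996, -0.089, -0.0, -0.0]
ft_force: [0.6, 0.7, 0.4]
grip_width: 0.524
```

>>> {"op": "play_rows", "data": {"rows": [[[0,0,1,0,0,0,40],[0,0,0,0,0,0,40]]]}}

```text
t: 23.6
tcp_pos: [0.5824, 0.0256, 0.0579]
orientation: [0.996, -0.089, -0.0, -0.0]
ft_force: [-0.6, -0.6, -1.3]
grip_width: 0.524
```

>>> {"op": "play_rows", "data": {"rows": [[[0,0,1,0,0,0,40],[0,0,0,0,0,0,40]]]}}

```text
t: 23.85
tcp_pos: [0.5824, 0.0256, 0.0568]
orientation: [0.996, -0.089, -0.0, -0.0]
ft_force: [-0.4, -0.5, -0.6]
grip_width: 0.521
```

>>> {"op": "play_rows", "data": {"rows": [[[0,0,1,0,0,0,40],[0,0,0,0,0,0,40]]]}}

```text
t: 24.1
tcp_pos: [0.5824, 0.0256, 0.0559]
orientation: [0.996, -0.089, -0.0, 0.0]
ft_force: [-0.6, 0.2, -0.7]
grip_width: 0.528
```

>>> {"op": "play_rows", "data": {"rows": [[[0,0,1,0,0,0,40],[0,0,0,0,0,0,40]]]}}

```text
t: 24.35
tcp_pos: [0.5825, 0.0256, 0.0549]
orientation: [0.996, -0.089, 0.0, -0.0]
ft_force: [0.3, -0.2, -0.3]
grip_width: 0.529
```

>>> {"op": "play_rows", "data": {"rows": [[[0,0,1,0,0,0,40],[0,0,0,0,0,0,40]]]}}

```text
t: 24.6
tcp_pos: [0.5828, 0.0256, 0.054]
orientation: [0.996, -0.089, 0.0, -0.0]
ft_force: [2.0, -0.1, -0.5]
grip_width: 0.527
```

>>> {"op": "play_rows", "data": {"rows": [[[0,0,1,0,0,0,40],[0,0,0,0,0,0,40]]]}}

```text
t: 24.85
tcp_pos: [0.5829, 0.0256, 0.0531]
orientation: [0.996, -0.089, 0.0, -0.0]
ft_force: [2.8, -0.4, -0.8]
grip_width: 0.523
```

>>> {"op": "play_rows", "data": {"rows": [[[0,0,1,0,0,0,40],[0,0,0,0,0,0,40]]]}}

```text
t: 25.1
tcp_pos: [0.5829, 0.0256, 0.0522]
orientation: [0.996, -0.089, 0.0, -0.0]
ft_force: [3.5, 0.2, 0.7]
grip_width: 0.526
```

>>> {"op": "play_rows", "data": {"rows": [[[0.8,0,0,0,0,0,40],[0,0,0,0,0,0,40]]]}}

```text
t: 25.35
tcp_pos: [0.5831, 0.0256, 0.0519]
orientation: [0.996, -0.089, -0.0, -0.0]
ft_force: [2.2, -0.1, -0.5]
grip_width: 0.523
```

>>> {"op": "play_rows", "data": {"rows": [[[0,0,1,0,0,0,40],[0,0,1,0,0,0,40],[0,0,0,0,0,0,40]]]}}

```text
t: 25.72
tcp_pos: [0.5832, 0.0255, 0.0498]
orientation: [0.996, -0.089, -0.0, -0.0]
ft_force: [3.0, 0.0, -0.1]
grip_width: 0.525
```

>>> {"op": "play_rows", "data": {"rows": [[[0,0,1,0,0,0,40],[0,0,1,0,0,0,40],[0,0,0,0,0,0,40]]]}}

```text
t: 26.1
tcp_pos: [0.5832, 0.0255, 0.0478]
orientation: [0.996, -0.089, -0.0, -0.0]
ft_force: [2.5, 0.6, -0.3]
grip_width: 0.527
```

>>> {"op": "play_rows", "data": {"rows": [[[0.6,0,1,0,0,0,40],[0,0,1,0,0,0,40],[0,0,0,0,0,0,40]]]}}

```text
t: 26.48
tcp_pos: [0.5834, 0.0253, 0.0456]
orientation: [0.996, -0.089, -0.0, 0.0]
ft_force: [-0.7, 0.3, -1.1]
grip_width: 0.527
```

Run:
```python
from ov3 import *
s=status.state();print(s['tcp_pos'],s['ft_force'],s['ft_torque'])
im=avg('side','avs4',2)
zoom(im,180,235,250,310,12,'m1',1.5,[(proj('side',l),(0,0,255)) for l in case_lines(s['tcp_pos'])][:1])
```

```text
[0.58344361 0.0252827  0.04564227] [-0.69599707  0.26952904 -1.11169912] [ 0.1052686  -0.03612679 -0.04274254]
```

View pics/m1.png

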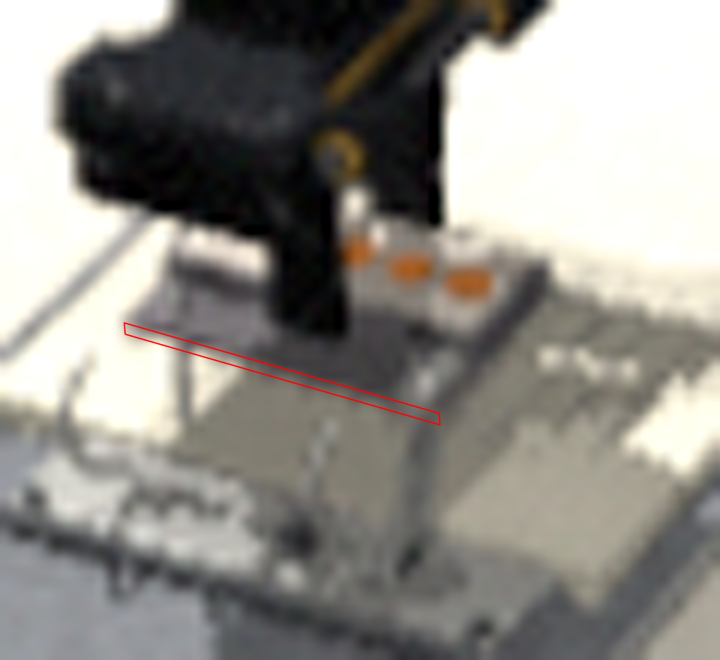

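>>> {"op": "play_rows", "data": {"rows": [[[0,0,1.5,0,0,0,40],[0,0,1.5,0,0,0,40],[0,0,1.5,0,0,0,40],[0,0,1.5,0,0,0,40],[0,0,0,0,0,0,40]]]}}

```text
t: 27.2
tcp_pos: [0.5838, 0.0253, 0.0398]
orientation: [0.996, -0.089, -0.0, -0.0]
ft_force: [0.4, -0.1, -0.2]
grip_width: 0.527
```

>>> {"op": "play_rows", "data": {"rows": [[[0,0,1.5,0,0,0,40],[0,0,1.5,0,0,0,40],[0,0,1.5,0,0,0,40],[0,0,1.5,0,0,0,40],[0,0,0,0,0,0,40]]]}}

```text
t: 27.82
tcp_pos: [0.5837, 0.0254, 0.0338]
orientation: [0.996, -0.089, -0.0, -0.0]
ft_force: [-0.6, 0.1, -0.1]
grip_width: 0.527
```

>>> {"op": "play_rows", "data": {"rows": [[[0,0,1.5,0,0,0,40],[0,0,1.5,0,0,0,40],[0,0,1,0,0,0,40],[0,0,0,0,0,0,40]]]}}

```text
t: 28.32
tcp_pos: [0.5838, 0.0254, 0.0298]
orientation: [0.996, -0.089, -0.0, -0.0]
ft_force: [0.4, 1.1, -0.6]
grip_width: 0.527
```

>>> {"op": "play_rows", "data": {"rows": [[[0,0,1,0,0,0,40],[0,0,1,0,0,0,40],[0,0,0,0,0,0,40]]]}}

```text
t: 28.7
tcp_pos: [0.5838, 0.0254, 0.0279]
orientation: [0.996, -0.089, -0.0, -0.0]
ft_force: [0.2, 0.5, -1.3]
grip_width: 0.525
```

>>> {"op": "play_rows", "data": {"rows": [[[0,0,1,0,0,0,40],[0,0,1,0,0,0,40],[0,0,0,0,0,0,40]]]}}

```text
t: 29.08
tcp_pos: [0.5838, 0.0254, 0.0259]
orientation: [0.996, -0.089, -0.0, -0.0]
ft_force: [-0.8, -0.4, -0.4]
grip_width: 0.522
```

>>> {"op": "play_rows", "data": {"rows": [[[0,0,1,0,0,0,40],[0,0,0,0,0,0,40]]]}}

```text
t: 29.32
tcp_pos: [0.5838, 0.0254, 0.0249]
orientation: [0.996, -0.089, -0.0, -0.0]
ft_force: [0.0, -0.3, -0.5]
grip_width: 0.523
```

>>> {"op": "play_rows", "data": {"rows": [[[0,0,1,0,0,0,40],[0,0,0,0,0,0,40]]]}}

```text
t: 29.58
tcp_pos: [0.5838, 0.0254, 0.0239]
orientation: [0.996, -0.089, -0.0, -0.0]
ft_force: [0.2, -0.2, -0.7]
grip_width: 0.521
```

>>> {"op": "play_rows", "data": {"rows": [[[0,0,1,0,0,0,40],[0,0,0,0,0,0,40]]]}}

```text
t: 29.82
tcp_pos: [0.5838, 0.0254, 0.0229]
orientation: [0.996, -0.089, -0.0, -0.0]
ft_force: [-1.2, 0.3, -1.1]
grip_width: 0.52
```

>>> {"op": "play_rows", "data": {"rows": [[[0,0,1,0,0,0,40],[0,0,1,0,0,0,40],[0,0,0,0,0,0,40]]]}}

```text
t: 30.2
tcp_pos: [0.5838, 0.0254, 0.0208]
orientation: [0.996, -0.089, -0.0, -0.0]
ft_force: [-0.2, -0.2, -1.4]
grip_width: 0.525
```

>>> {"op": "play_rows", "data": {"rows": [[[0,0,1,0,0,0,40],[0,0,0,0,0,0,40]]]}}

```text
t: 30.45
tcp_pos: [0.5838, 0.0253, 0.0199]
orientation: [0.996, -0.089, -0.0, 0.0]
ft_force: [0.1, 0.8, -0.5]
grip_width: 0.527
```

>>> {"op": "play_rows", "data": {"rows": [[[0,0,1,0,0,0,40],[0,0,0,0,0,0,40]]]}}

```text
t: 30.7
tcp_pos: [0.5838, 0.0254, 0.0189]
orientation: [0.996, -0.089, -0.0, -0.0]
ft_force: [-1.2, 0.4, -0.4]
grip_width: 0.526
```

>>> {"op": "play_rows", "data": {"rows": [[[0,0,1,0,0,0,40],[0,0,0,0,0,0,40]]]}}

```text
t: 30.95
tcp_pos: [0.5838, 0.0254, 0.0179]
orientation: [0.996, -0.089, -0.0, -0.0]
ft_force: [-0.9, -0.8, -1.5]
grip_width: 0.526
```

>>> {"op": "play_rows", "data": {"rows": [[[0,0,1,0,0,0,40],[0,0,0,0,0,0,40]]]}}

```text
t: 31.2
tcp_pos: [0.5838, 0.0253, 0.0169]
orientation: [0.996, -0.089, -0.0, 0.0]
ft_force: [-0.5, -0.1, -0.6]
grip_width: 0.523
```

>>> {"op": "play_rows", "data": {"rows": [[[0,0,1,0,0,0,40],[0,0,0,0,0,0,40]]]}}

```text
t: 31.45
tcp_pos: [0.5838, 0.0254, 0.0158]
orientation: [0.996, -0.089, -0.0, -0.0]
ft_force: [-0.5, 0.5, 0.2]
grip_width: 0.525
```

>>> {"op": "play_rows", "data": {"rows": [[[0,0,0.7,0,0,0,40],[0,0,0,0,0,0,40]]]}}

```text
t: 31.7
tcp_pos: [0.5838, 0.0254, 0.0152]
orientation: [0.996, -0.089, -0.0, -0.0]
ft_force: [-0.4, 0.8, -0.5]
grip_width: 0.522
```

>>> {"op": "play_rows", "data": {"rows": [[[0,0,0.7,0,0,0,40],[0,0,0,0,0,0,40]]]}}

```text
t: 31.95
tcp_pos: [0.5838, 0.0254, 0.0145]
orientation: [0.996, -0.089, -0.0, -0.0]
ft_force: [-0.2, -0.2, -0.7]
grip_width: 0.526
```

>>> {"op": "play_rows", "data": {"rows": [[[0,0,0.7,0,0,0,40],[0,0,0,0,0,0,40]]]}}

```text
t: 32.2
tcp_pos: [0.5838, 0.0253, 0.0138]
orientation: [0.996, -0.089, -0.0, 0.0]
ft_force: [0.5, -0.3, -0.3]
grip_width: 0.523
```

>>> {"op": "play_rows", "data": {"rows": [[[0,0,0.7,0,0,0,40],[0,0,0,0,0,0,40]]]}}

```text
t: 32.45
tcp_pos: [0.5838, 0.0254, 0.0131]
orientation: [0.996, -0.089, -0.0, -0.0]
ft_force: [0.4, 0.2, -0.8]
grip_width: 0.526
```

>>> {"op": "play_rows", "data": {"rows": [[[0,0,0.7,0,0,0,40],[0,0,0,0,0,0,40]]]}}

```text
t: 32.7
tcp_pos: [0.5838, 0.0254, 0.0124]
orientation: [0.996, -0.089, -0.0, -0.0]
ft_force: [0.5, -0.5, -0.5]
grip_width: 0.523
```

>>> {"op": "play_rows", "data": {"rows": [[[0,0,0.7,0,0,0,40],[0,0,0,0,0,0,40]]]}}

```text
t: 32.95
tcp_pos: [0.5838, 0.0254, 0.0117]
orientation: [0.996, -0.089, -0.0, -0.0]
ft_force: [0.0, -0.3, 0.7]
grip_width: 0.524
```

Run:
```python
from ov3 import *
s=status.state();print(s['tcp_pos'],s['ft_force'])
im=avg('side','avs5',2)
zoom(im,180,235,250,310,12,'m2',1.5)
```

```text
[0.58381751 0.02536496 0.01171776] [ 0.00636805 -0.25008592  0.6554283 ]
```

View pics/m2.png

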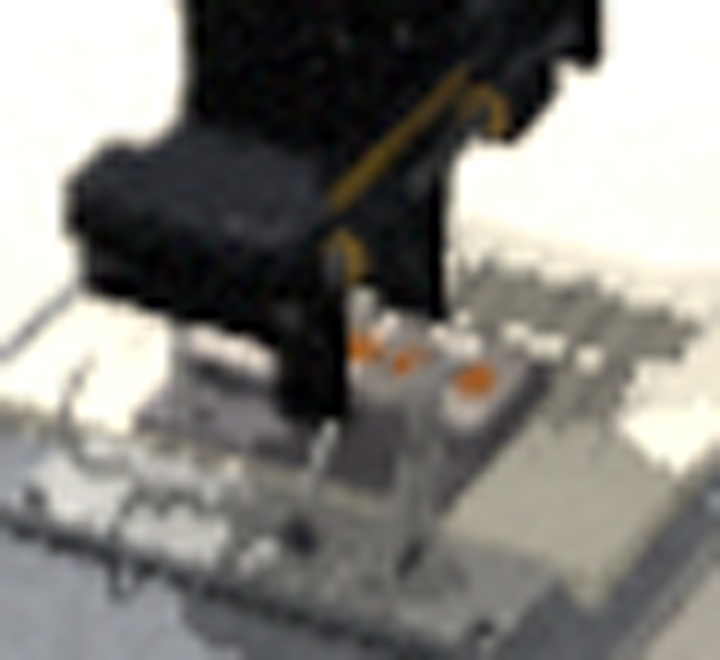

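>>> {"op": "play_rows", "data": {"rows": [[[0,0,0.5,0,0,0,40],[0,0,0,0,0,0,40]]]}}

```text
t: 33.3
tcp_pos: [0.5838, 0.0254, 0.0112]
orientation: [0.996, -0.089, -0.0, -0.0]
ft_force: [0.8, -0.0, -0.5]
grip_width: 0.523
```

>>> {"op": "play_rows", "data": {"rows": [[[0,0,0.5,0,0,0,40],[0,0,0,0,0,0,40]]]}}

```text
t: 33.55
tcp_pos: [0.5838, 0.0253, 0.0107]
orientation: [0.996, -0.089, -0.0, -0.0]
ft_force: [-0.1, -0.7, -0.1]
grip_width: 0.524
```

>>> {"op": "play_rows", "data": {"rows": [[[0,0,0.5,0,0,0,40],[0,0,0,0,0,0,40]]]}}

```text
t: 33.8
tcp_pos: [0.5838, 0.0253, 0.0102]
orientation: [0.996, -0.089, -0.0, -0.0]
ft_force: [-1.2, -0.4, -0.9]
grip_width: 0.524
```

>>> {"op": "play_rows", "data": {"rows": [[[0,0,0.5,0,0,0,40],[0,0,0,0,0,0,40]]]}}

```text
t: 34.05
tcp_pos: [0.5838, 0.0253, 0.0097]
orientation: [0.996, -0.089, -0.0, -0.0]
ft_force: [-0.4, 0.3, -0.3]
grip_width: 0.526
```

>>> {"op": "play_rows", "data": {"rows": [[[0,0,0.7,0,0,0,40],[0,0,0,0,0,0,40]]]}}

```text
t: 34.3
tcp_pos: [0.5838, 0.0254, 0.009]
orientation: [0.996, -0.089, -0.0, -0.0]
ft_force: [-0.4, 0.9, -0.9]
grip_width: 0.526
```

>>> {"op": "play_rows", "data": {"rows": [[[0,0,0.7,0,0,0,40],[0,0,0,0,0,0,40]]]}}

```text
t: 34.55
tcp_pos: [0.5839, 0.0254, 0.0084]
orientation: [0.996, -0.089, 0.0, -0.0]
ft_force: [-0.1, 0.6, -0.5]
grip_width: 0.524
```

>>> {"op": "play_rows", "data": {"rows": [[[0,0,0.7,0,0,0,40],[0,0,0,0,0,0,40]]]}}

```text
t: 34.8
tcp_pos: [0.584, 0.0254, 0.008]
orientation: [0.996, -0.089, 0.0, 0.0]
ft_force: [-2.0, -0.1, 4.5]
grip_width: 0.521
```

>>> {"op": "play_rows", "data": {"rows": [[[0,0,0.7,0,0,0,40],[0,0,0,0,0,0,40]]]}}

```text
t: 35.05
tcp_pos: [0.584, 0.0254, 0.0075]
orientation: [0.996, -0.089, 0.0, 0.0]
ft_force: [-4.1, -0.2, 6.6]
grip_width: 0.526
```

>>> {"op": "play_rows", "data": {"rows": [[[0,0,0,0,0,0,40],[0,0,-0.7,0,0,0,40],[0,0,0,0,0,0,48],[0,0,0,0,0,0,56],[0,0,0,0,0,0,58],[0,0,-3,0,0,0,58],[0,0,-8,0,0,0,58],[0,0,-20,0,0,0,58],[0,0,-30,0,0,0,58],[0,0,-40,0,0,0,58],[0,0,-20,0,0,0,58]]]}}

```text
t: 36.42
tcp_pos: [0.5851, 0.0256, 0.1323]
orientation: [0.996, -0.089, 0.002, -0.0]
ft_force: [-0.1, 0.1, -0.2]
grip_width: 0.664
```

>>> {"op": "play_rows", "data": {"rows": [[[-20,10,0,0,0,0,34],[-40,10,0,0,0,0,34],[-40,0,0,0,0,0,34],[-40,0,0,0,0,0,34],[-20,0,0,0,0,0,34],[0,0,0,0,0,0,34]]]}}

```text
t: 37.17
tcp_pos: [0.4221, 0.034, 0.1291]
orientation: [0.996, -0.089, 0.0, 0.001]
ft_force: [-0.1, -0.3, -0.5]
grip_width: 0.39
```

Run:
```python
from h import *
s=avg('side','avs6',3);zoom(s,175,245,235,330,8,'n1',1.4)
t=avg('top','avt6',3);zoom(t,100,200,265,358,6,'n2',2)
st=status.state();print(st['tcp_pos'],st['t'],st['grip_width'])
```

```text
[0.42335755 0.0340481  0.1285771 ] 37.475 0.39439434244726745
```

View pics/n1.png

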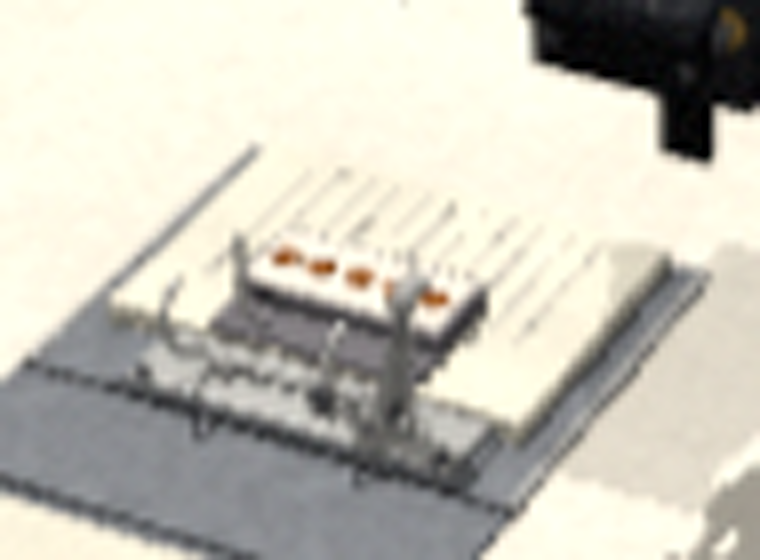

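View pics/n2.png

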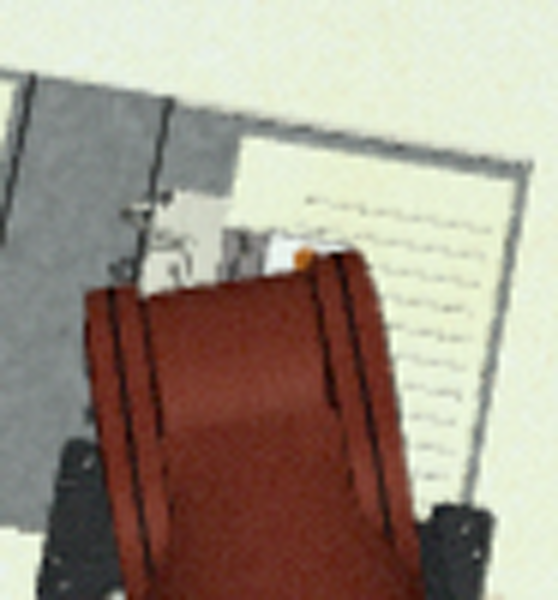

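Run:
```python
from h import *
togo([.5292,.1082,.110],-.178)
```

```text
t 37.48 tcp [423.4  34.  128.6] F [-0.22 -0.29 -0.34] w 34.3
turn [-0.0005  0.0004 -0.0004] shift cur [ 91.  -91.8  18.6] shift after turn [ 91.  -91.7  18.6]
```

>>> {"op": "play_rows", "data": {"rows": [[[10,-25,0,0,0,0,36],[20,-35,0,0,0,0,36],[30,-25,0,0,0,0,36],[25,-7,8,0,0,0,36],[6,0,10,0,0,0,36],[0,0,0,0,0,0,36],[0,0,0,0,0,0,36]]]}}

```text
t: 38.35
tcp_pos: [0.528, 0.1082, 0.1107]
orientation: [0.996, -0.089, -0.0, 0.0]
ft_force: [0.9, -0.4, 0.6]
grip_width: 0.414
```

Run:
```python
from h import *
togo([.5292,.1082,.066],-.178)
s=avg('side','avs7',2);zoom(s,160,240,250,330,8,'q1',1.4)
```

```text
t 38.35 tcp [528.  108.2 110.7] F [ 0.95 -0.42  0.59] w 36.0
turn [ 0.0003  0.0004 -0.0004] shift cur [ 1.2 -0.2 44.7] shift after turn [ 1.2 -0.2 44.7]
```

View pics/q1.png

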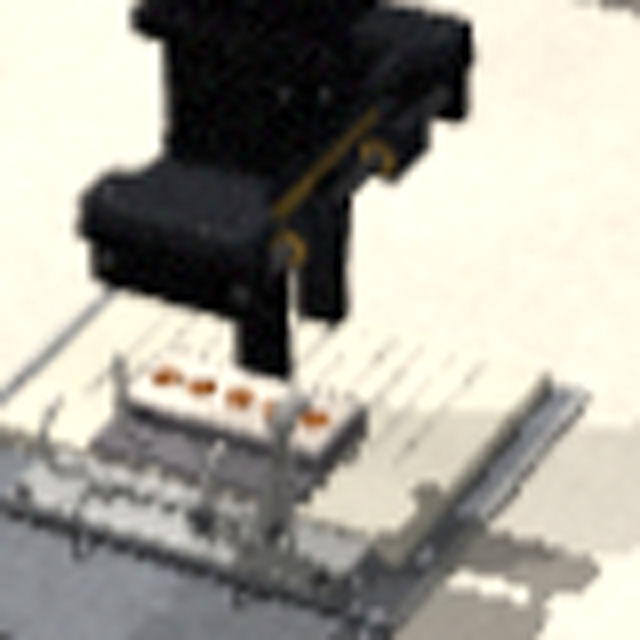

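Fingers straddle the lever end from above (tip at (265,370), lever end at (285,400)). I'll descend and grip.

>>> {"op": "play_rows", "data": {"rows": [[[1,0,12,0,0,0,36],[0,0,12,0,0,0,36],[0,0,8,0,0,0,36],[0,0,5,0,0,0,36],[0,0,4,0,0,0,36],[0,0,3,0,0,0,36],[0,0,0,0,0,0,36]]]}}

```text
t: 39.33
tcp_pos: [0.5297, 0.1083, 0.0666]
orientation: [0.996, -0.089, -0.0, -0.0]
ft_force: [0.2, -0.3, -0.2]
grip_width: 0.414
```

>>> {"op": "play_rows", "data": {"rows": [[[0,0,0,0,0,0,26],[0,0,0,0,0,0,16],[0,0,0,0,0,0,16],[0,0,0,0,0,0,16]]], "force": 40}}

```text
t: 39.83
tcp_pos: [0.5298, 0.108, 0.0668]
orientation: [0.996, -0.089, 0.0, 0.0]
ft_force: [0.1, -0.9, 2.9]
grip_width: 0.235
```

>>> {"op": "play_rows", "data": {"rows": [[[-3.3,0,0.8,0,0,0,16],[-3.3,0,1,0,0,0,16],[-3.2,0,1.2,0,0,0,16],[-3.1,0,1.3,0,0,0,16],[0,0,0,0,0,0,16]]]}}

```text
t: 40.45
tcp_pos: [0.521, 0.1096, 0.0642]
orientation: [0.996, -0.09, 0.004, -0.0]
ft_force: [9.8, -4.8, 2.8]
grip_width: 0.236
```

>>> {"op": "play_rows", "data": {"rows": [[[-3.1,0,1.5,0,0,0,16],[-3,0,1.6,0,0,0,16],[-2.9,0,1.8,0,0,0,16],[-2.9,0,1.9,0,0,0,16],[-2.7,0,2.1,0,0,0,16],[-2.6,0,2.1,0,0,0,16],[0,0,0,0,0,0,16]]]}}

```text
t: 41.32
tcp_pos: [0.5029, 0.1131, 0.0539]
orientation: [0.996, -0.089, 0.003, -0.0]
ft_force: [-0.8, -5.3, 18.3]
grip_width: 0.24
```

>>> {"op": "play_rows", "data": {"rows": [[[-3.2,0,1.6,0,0,0,16],[-2.9,0,1.8,0,0,0,16],[-2.2,0,2.6,0,0,0,16],[-2.2,0,2.6,0,0,0,16],[0,0,0,0,0,0,16]]]}}

```text
t: 41.95
tcp_pos: [0.4916, 0.1152, 0.0443]
orientation: [0.996, -0.089, 0.002, -0.0]
ft_force: [0.3, -4.2, 11.9]
grip_width: 0.239
```

>>> {"op": "play_rows", "data": {"rows": [[[-2,0,2.8,0,0,0,16],[-2,0,2.8,0,0,0,16],[-1.7,0,3,0,0,0,16],[-1.6,0,3,0,0,0,16],[-1.4,0,3.1,0,0,0,16],[-1.3,0,3.1,0,0,0,16],[0,0,0,0,0,0,16]]]}}

```text
t: 42.82
tcp_pos: [0.4788, 0.1173, 0.025]
orientation: [0.996, -0.089, -0.001, 0.0]
ft_force: [-5.8, -2.4, 7.8]
grip_width: 0.231
```

>>> {"op": "play_rows", "data": {"rows": [[[-0.7,0,1.5,0,0,0,16],[-0.5,0,1.5,0,0,0,16],[-0.3,0,1,0,0,0,16],[0,0,0,0,0,0,16]]]}}

```text
t: 43.32
tcp_pos: [0.477, 0.1177, 0.0209]
orientation: [0.996, -0.089, -0.001, 0.0]
ft_force: [-6.9, -0.5, 7.6]
grip_width: 0.232
```

>>> {"op": "play_rows", "data": {"rows": [[[0,0,1,0,0,0,16],[0,0,0,0,0,0,16]]]}}

```text
t: 43.58
tcp_pos: [0.4766, 0.1177, 0.0198]
orientation: [0.996, -0.089, -0.001, 0.0]
ft_force: [-8.0, -1.3, 7.7]
grip_width: 0.235
```

>>> {"op": "play_rows", "data": {"rows": [[[0,0,1,0,0,0,16],[0,0,0,0,0,0,16]]]}}

```text
t: 43.82
tcp_pos: [0.4762, 0.1178, 0.0186]
orientation: [0.996, -0.089, -0.002, 0.0]
ft_force: [-8.9, -0.7, 7.3]
grip_width: 0.231
```

>>> {"op": "play_rows", "data": {"rows": [[[-1,0,0,0,0,0,16],[0,0,1,0,0,0,16],[0,0,0,0,0,0,16]]]}}

```text
t: 44.2
tcp_pos: [0.4759, 0.1178, 0.0177]
orientation: [0.996, -0.089, -0.001, 0.0]
ft_force: [-7.0, -1.1, 6.1]
grip_width: 0.235
```

Run:
```python
from h import *
print(status.state()['ft_force'],status.state()['tcp_pos'])
s=avg('side','avs8',2);zoom(s,175,245,245,335,8,'r1',1.4)
```

```text
[-6.95266535 -1.09065073  6.10499305] [0.47589122 0.117839   0.01774161]
```

View pics/r1.png

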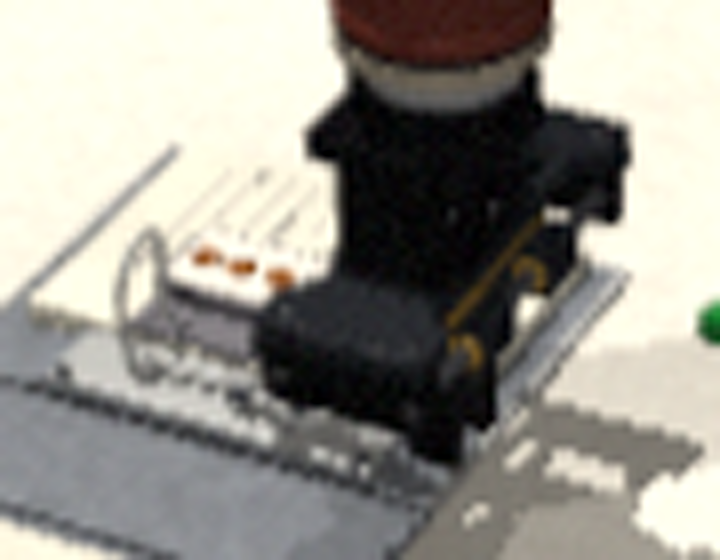

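>>> {"op": "play_rows", "data": {"rows": [[[0,0,0,0,0,0,26],[0,0,0,0,0,0,34],[0,0,0,0,0,0,34],[0,0,-5,0,0,0,34],[0,0,-15,0,0,0,34],[0,0,-25,0,0,0,34],[0,0,0,0,0,0,34]]]}}

```text
t: 45.18
tcp_pos: [0.4792, 0.1182, 0.0656]
orientation: [0.996, -0.089, 0.002, -0.0]
ft_force: [0.3, -0.3, 0.0]
grip_width: 0.39
```

Run:
```python
from h import *
print(status.state()['ft_force'],status.state()['tcp_pos'])
s=avg('side','avs9',2);zoom(s,175,245,245,335,8,'u1',1.4)
```

```text
[ 0.31504646 -0.32466979  0.00551233] [0.47918946 0.11818955 0.06560169]
```

View pics/u1.png

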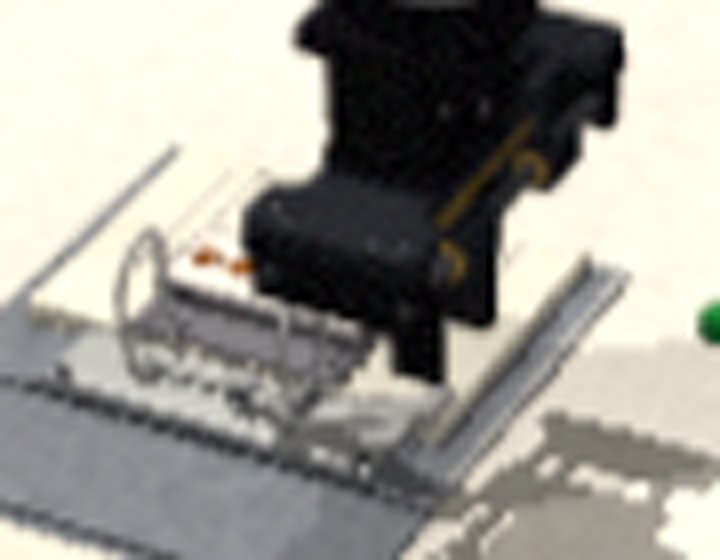

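>>> {"op": "play_rows", "data": {"rows": [[[0,0,0,0,0,0,0],[0,0,0,0,0,0,0],[0,0,5,0,0,0,0],[0,0,10,0,0,0,0],[0,0,8,0,0,0,0],[0,0,5,0,0,0,0],[0,0,2,0,0,0,0],[0,0,0,0,0,0,0]]], "force": 10}}

```text
t: 46.28
tcp_pos: [0.4776, 0.1177, 0.0329]
orientation: [0.996, -0.089, 0.0, -0.0]
ft_force: [0.3, 0.3, -0.1]
grip_width: 0.008
```

>>> {"op": "play_rows", "data": {"rows": [[[0,0,1,0,0,0,0],[0,0,0,0,0,0,0]]]}}

```text
t: 46.52
tcp_pos: [0.4776, 0.1176, 0.0321]
orientation: [0.996, -0.089, 0.0, -0.0]
ft_force: [1.0, 0.7, 0.1]
grip_width: 0.007
```

>>> {"op": "play_rows", "data": {"rows": [[[0,0,1,0,0,0,0],[0,0,0,0,0,0,0]]]}}

```text
t: 46.78
tcp_pos: [0.4774, 0.1177, 0.031]
orientation: [0.996, -0.089, 0.0, -0.0]
ft_force: [-0.5, -0.7, -0.2]
grip_width: 0.007
```

>>> {"op": "play_rows", "data": {"rows": [[[1.5,0,0.7,0,0,0,0],[0,0,0,0,0,0,0]]]}}

```text
t: 47.02
tcp_pos: [0.4788, 0.1175, 0.0303]
orientation: [0.996, -0.089, -0.0, 0.0]
ft_force: [-1.5, -0.9, 3.4]
grip_width: 0.008
```

>>> {"op": "play_rows", "data": {"rows": [[[0,0,0.7,0,0,0,0],[0,0,0,0,0,0,0]]]}}

```text
t: 47.28
tcp_pos: [0.4788, 0.1176, 0.0299]
orientation: [0.996, -0.089, -0.0, 0.0]
ft_force: [-4.5, 0.0, 8.7]
grip_width: 0.005
```

>>> {"op": "play_rows", "data": {"rows": [[[0,0,0.5,0,0,0,0],[0,0,0,0,0,0,0]]]}}

```text
t: 47.52
tcp_pos: [0.4788, 0.1176, 0.0297]
orientation: [0.996, -0.089, -0.0, 0.0]
ft_force: [-6.4, 0.3, 11.0]
grip_width: 0.008
```

>>> {"op": "play_rows", "data": {"rows": [[[0,0,0.5,0,0,0,0],[0,0,0,0,0,0,0]]]}}

```text
t: 47.78
tcp_pos: [0.4788, 0.1177, 0.0294]
orientation: [0.996, -0.089, -0.0, 0.0]
ft_force: [-7.1, -0.4, 15.1]
grip_width: 0.004
```

>>> {"op": "play_rows", "data": {"rows": [[[0,0,-2,0,0,0,0],[0,0,-10,0,0,0,0],[0,0,-30,0,0,0,0],[0,0,-40,0,0,0,0],[0,0,-40,0,0,0,0],[-10,40,0,0,0,0,0],[-10,45,0,0,0,0,0],[0,45,0,0,0,0,0],[0,45,0,0,0,0,0],[0,45,0,0,0,0,0],[0,45,0,0,0,0,0],[0,30,0,0,0,0,0]]]}}

```text
t: 49.28
tcp_pos: [0.4064, -0.1715, 0.1511]
orientation: [0.996, -0.09, 0.0, 0.0]
ft_force: [0.6, 1.3, 0.3]
grip_width: 0.007
```

Run:
```python
from h import *
print(status.state()['ft_force'],status.state()['tcp_pos'])
s=avg('side','avs10',4);zoom(s,185,255,235,330,8,'v1',1.3)
t=avg('top','avt10',4);zoom(t,98,203,272,358,7,'v2',2)
c=vision.read_camera('top');cv2.imwrite('pics/v3.png',c[:,:,::-1])
```

```text
[0.59274307 1.29808077 0.33109186] [ 0.40643877 -0.1715008   0.1511124 ]
```

View pics/v1.png

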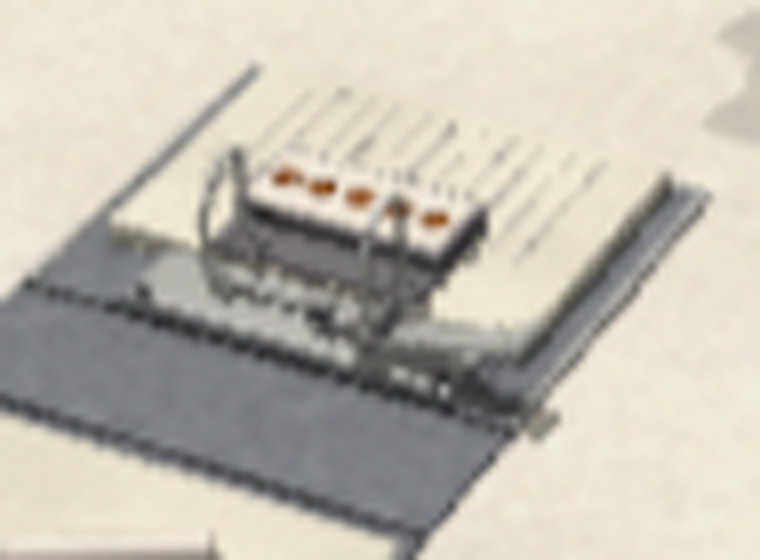

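View pics/v2.png

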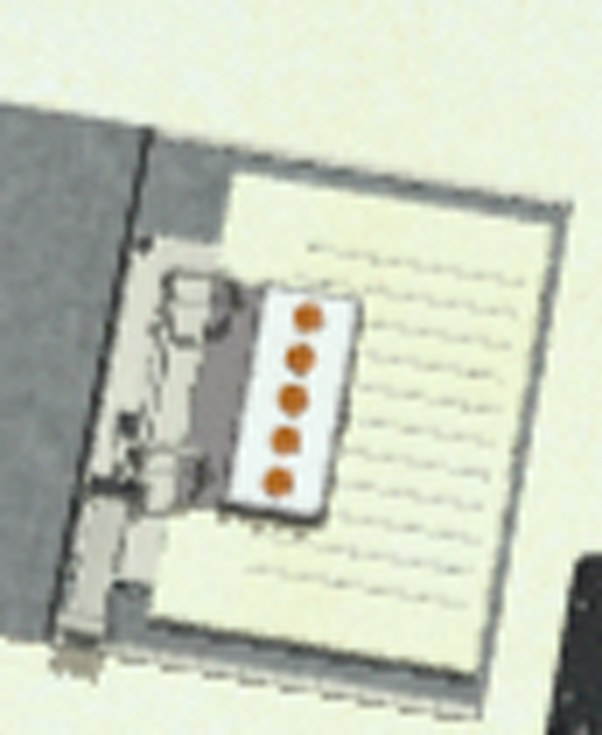

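View pics/v3.png

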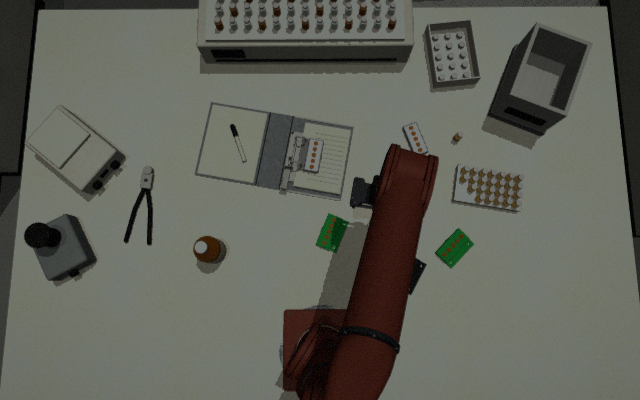

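Run:
```python
from h import *
a=np.load('pics/avt.npy');b=np.load('pics/avt10.npy')
d=np.abs(a-b).mean(2)
print('lever',d[165:196,277:290].max().round(1),'tip arches',d[135:150,292:302].max().round(1),'noise ref',d[100:110,280:300].max().round(1))
a=np.load('pics/avs.npy');b=np.load('pics/avs10.npy');d=np.abs(a-b).mean(2)
print('side lever',d[223:240,283:303].max().round(1),'arch far',d[203:222,258:264].max().round(1))
print(status.state()['t']); print(order.job_done())
```

```text
lever 13.6 tip arches 47.2 noise ref 9.6
side lever 55.2 arch far 95.7
49.725
the job is handed in; nothing more can be done
None
```

I filed the case and pressed the lever home, and I handed the job in at 49.7 s. No verdict came back. One last check was inconclusive.

**What I did**
- I gripped the lever's rolled end, lifted it through its arc until the arches stood open, and released it.
- I then gripped the case across its box and lowered it over the posts in small steps. A sideways force of about 3 N showed the holes meeting the post tips, so I shifted the case along x to ease it.
- It touched the sheets with its underside about 14 mm up. I stopped at about 6.6 N and let go.
- I brought the lever back down along the same arc. With closed fingers I then pressed on its end until it met the firm stop, at the height I had worked out for home. That press peaked at about 15 N, right at the strain limit.

**Last checks**
- **Pictures:** the case lies flat on the sheets with both arches closed through its strip. The lever is down and the gripper is well clear of everything. The other objects I could see looked unmoved, but the arm hid the beaker in the last top view.
- **Before/after comparison:** in the top view the lever area matched the start picture to near noise (13.6 against 9.6). The arch areas (47 and 96) and the side view of the lever (55) changed more. I put that down to the case now standing behind them, but I did not verify it before handing in.
- **Height readings that disagreed:** the reported tool height was about 28 mm lower than the fingertips really were. I first saw it in the pictures, and touching the strip confirmed it, so I corrected for it. Before that, my first two closings passed just above the lever end.

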